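# Clear the measured sample pile into the nest plates

### The job

The four sample parts of a cylinder head have come back from the measuring room in one pile on the rubber pad. Take the pile apart from the top, one piece at a time and without dropping any, and lay each part flat at the bottom of the nest plate whose cut-out has its own shape and size, so that the cell can find it there. Leave the two loose turned studs standing where they are among the nest plates.

Things in the scene. Friction and masses are not known exactly. Their poses are not given: they have to be found in the camera images.
- bush: plain turned steel bush, a round cylinder 26 mm in diameter and 30 mm high with a bore in its top, 0.09 kg; the top piece of the pile, standing on the hexagon nut. Origin: centre of its underside, z up
- hex_nut: steel hexagon gland nut, 38 mm across flats (44 mm across corners), 24 mm high (the flats reach up to 22 mm, above them a low round collar), 0.20 kg; second from the top, standing on the round cover. Origin: centre of its underside, z up; x points square to one pair of flats
- cover: round turned steel bearing cover, 54 mm in diameter and 24 mm high, with six small holes around its top face, 0.38 kg; third from the top, standing on the end block. Origin: centre of its underside, z up
- end_block: square aluminium end block, 62 x 62 x 24 mm, a screw hole in each corner, 0.24 kg; the lowest piece, lying on a black rubber pad 100 x 100 x 8 mm that is fixed to the table. Origin: centre of its underside, z up; x and y square to its side faces. The pieces of the pile are centred on each other to within about 4 mm, at different yaws, and each sticks out past the one above, so all are seen from above; the whole pile reaches 110 mm above the table
- nest_round_small: fixed nest plate 96 x 96 x 14 mm, dark base with a white top layer; a cut-out in the middle, round, 36 mm in diameter (for the bush), 7 mm deep, its floor 7 mm above the plate's underside. Origin: centre of the underside, which lies on the table (z = 0); z up. The four nest plates lie in any arrangement.
- nest_hex: fixed nest plate 96 x 96 x 14 mm, dark base with a white top layer; a cut-out in the middle, a hexagon 48 mm across flats (for the hexagon nut), 7 mm deep, its floor 7 mm above the plate's underside. Origin: centre of the underside, which lies on the table (z = 0); z up; y points square to one pair of the cut-out's flats and x to two of its corners; x and y square to the plate's sides. The four nest plates lie in any arrangement.
- nest_round_large: fixed nest plate 96 x 96 x 14 mm, dark base with a white top layer; a cut-out in the middle, round, 64 mm in diameter (for the round cover), 7 mm deep, its floor 7 mm above the plate's underside. Origin: centre of the underside, which lies on the table (z = 0); z up. The four nest plates lie in any arrangement.
- nest_square: fixed nest plate 96 x 96 x 14 mm, dark base with a white top layer; a cut-out in the middle, a square 72 x 72 mm (for the end block), 7 mm deep, its floor 7 mm above the plate's underside. Origin: centre of the underside, which lies on the table (z = 0); z up; x and y square to the cut-out's sides and the plate's sides. The four nest plates lie in any arrangement.
- stud_near: loose turned steel stud standing upright on the table, 26 mm foot, narrow neck, round head, 38 mm high, 0.075 kg; a finished part that stays where it stands, here on the robot's right between pad and nest plates. Origin: centre of its underside, z up
- stud_far: the other stud, just the same (26 mm foot, 38 mm high), standing about straight ahead of the robot. Origin: centre of its underside, z up. Between the nest plates there is otherwise only a flat screw dish, 72 mm wide and 15 mm high, on the left; a deburring tool and a caliper lie at the edge of the working area, below 35 mm; taller equipment stands only beyond x = 0.8 m or |y| = 0.5 m
There are look-alikes about, which are no part of the job. What is shaped like the hex_nut but yellow is not meant.

How it is judged:
By the outcome, as a careful person would: the job done as asked, in the order asked, and still so for the second after the job is handed in, with the robot touching nothing.
It also fails if it takes over 128 s, if anything falls off the work surface, if the arm or the gripper's body presses on something with over 40 N, if the wrist force passes 120 N, or if a joint passes its speed limit or range.

### The arm

A 6-joint arm with a two-finger parallel gripper is mounted at the origin on the work surface. World frame = base frame: x ahead of the robot, y to its left, z up, the work surface at z = 0. Lengths are in m, angles in rad, forces in N, time in s.
With the tool pointing down it reaches from about 0.25 to 0.8 m from the base axis. Payload 8.5 kg.
Tool frame: the origin (TCP) lies between the finger pads; the fingertips stand arm.tcp_to_tips ahead of it and the grasp point (between the pads) lies 3 mm ahead of it (arm.tcp_to_tips is the distance from the TCP to the fingertips, in m); z points along the fingers, x is the direction in which the jaws open and shut, and the axes are right-handed (so a half turn about z gives the same grasp; the last joint's range is limited). The gripper opens to 85 mm and grips with 20 to 120 N. Pads are 22 mm wide; open, the fingers measure 114 mm over their backs; the gripper's body (76 mm by 85 mm) begins 54 mm behind the grasp point. The pads swing forward as they close: fully open they stand 13 mm farther back than shut.
Start: joints at [-1.262, 0.238, -0.013, 1.319, 0, 1.571], TCP at [0.16, -0.5, 0.253] pointing down, gripper open.
Joint ranges: [-2.66, 2.66], [-1.03, 1.9], [-1.14, 1.46], [-1.82, 2.27], [-1.45, 1.34], [-3.14, 3.14]. Speed limits (rad/s): [2.22, 2.22, 2.79, 3.14, 3.14, 3.14].

### API

Orientations are given as a unit quaternion [x, y, z, w].
In Python, from bench import sensors, imaging, arm, models gives the robot as it stands.
- The arm moves only by the shell command python3 -m jog 'ROWS' [FORCE]. ROWS is JSON, a list that holds one entry, the list of rows, each a list of 7 numbers: the turn, a rotation vector about the tool's x, y, z in rad, then the shift along the tool's x, y, z in cm, then the gripper command: -1 is fully open, 1 is shut, values between are in proportion. In form: [[[rx, ry, rz, x, y, z, claw], ...]]. A call has 1 to 5 rows; each row shifts and turns the pose as measured when the row begins, along the tool's axes as they then stand; what a row does not reach is not made up. A row lasts 1/12 s, in which the tool goes at most 41.7 mm and 7.16 degrees, less where a joint would pass 70% of its speed; a pose out of reach is approached as far as the arm can. A call is refused whole if a number of a shift passes 4.17 or a number of a turn 0.125, either way. A call with a gripper value outside its range is refused whole. The fingers move at their own pace and stop on an object; FORCE is the grip in N (left out, the last holds). Time passes only in rows, so rows that do not move let the fingers close. It gives the time, the measured TCP pose, the force and the opening at its end, in the units of the state.
- sensors.observe(): the state, without advancing time (a new reading comes with each control period).
- imaging.read_camera(name): name is "scene" or "top"; returns (picture, depth): 480x640x3 uint8, red, green, blue; 480x640 float32, m along the optical axis (not along the pixel's ray), 0 where there is no reading.
- imaging.get_calibration(name): a dict with "fx", "fy", "cx", "cy" (pixels), "k1" (the pictures are not rectified: a ray, as slopes to the right and down, at radius r is drawn at 1 + k1 r^2 times it, then the intrinsics apply), "R" (3x3) and "t" (3): a world point X has camera coordinates R X + t. Camera axes: x right, y down, z forward; pixel columns grow to the right and rows downward; lengths in m; the calibration is good to about 2 mm. A picture is of the moment at which its call begins. get_calibration takes no time and is no camera call.
- arm.job_done(): hands the job in, once; it reports no verdict.
Trained networks look in the newest picture that a camera, given by its name, has taken for a name from the list of things; names that differ only in an ending like _2 or _b are one class to them, and where a whole thing is asked for, a point or a joint stands for the part that bears it (a point fixed in the world has none). Each returns a list of dicts, best first, with "score" (0 to 1); they miss things now and then, are a little off and sometimes report something else, mostly with a low value. They report only what shows in the picture. A call takes as long as a camera call. They do not tell look-alikes from the thing itself.
- models.find_in(camera, query): "box" ([left, top, right, bottom] in pixels, round what is visible of it).
- models.silhouettes(camera, query): "mask" (480x640 bool, what is visible of it) and "box" ([left, top, right, bottom] in pixels, round what is visible of it).
- models.spot_point(camera, query): "uv" ([column, row] in pixels: a listed point, or the origin of a listed thing).
The state is a dict: "time_s": time; "qpos": joint angles; "qd": joint speeds; "joint_efforts": joint torques, N m; "ee_pos": TCP position; "tcp_rot": TCP orientation; "wrist_force": force on the tool from outside, world axes, zero at the start; "wrist_torque": the same for the moment, N m; "width": finger opening in m.
Only numpy, scipy, OpenCV 4.12 (cv2) and the standard library are available. Lean on these libraries where they do the work, as an engineer would, in place of code of your own. Each camera call takes 0.05 s, during which the arm holds its last target.

## Working session

There is one attempt and no reset: what is moved stays moved. The work goes in short steps, Python scripts to look and compute and a shell command to move; the robot and the scene stay as the last step left them, time stands still between calls to the robot, and variables do not carry over. Pictures are saved under pics/ and viewed, and the job is handed in when it is done.

```bash
ls; mkdir -p pics
python3 - <<'E'
from bench import sensors, imaging, arm, models
import cv2
print(sensors.observe()); print(arm.tcp_to_tips)
for c in ("scene","top"):
    p,d=imaging.read_camera(c); cv2.imwrite(f"pics/{c}0.png",p[:,:,::-1]); k=imaging.get_calibration(c); print(c,k)
E
```

```text
pics
{'time_s': 0.0, 'qpos': array([-1.26199676e+00,  2.38768771e-01, -1.42705568e-02,  1.31922093e+00,
       -2.02829771e-05,  1.57073698e+00]), 'qd': array([ 1.79147023e-03, -1.59012020e-03,  1.60939642e-03, -8.99970219e-05,
       -7.59944416e-04,  1.14799410e-03]), 'joint_efforts': array([-1.77516944e-03, -5.38773572e+01,  3.46439409e+01,  1.82061538e-02,
       -2.67550349e-04, -1.71010930e-05]), 'ee_pos': array([ 0.15942781, -0.4997858 ,  0.25267757]), 'tcp_rot': array([ 8.07456207e-01, -5.89927061e-01, -5.96989282e-04, -4.23654051e-04]), 'wrist_force': array([ 0.12894834, -0.18858309, -0.30397766]), 'wrist_torque': array([ 0.00769883, -0.01303195, -0.07004219]), 'width': 0.08510928892369168}
0.022
scene {'fx': 451.6166785397352, 'fy': 451.6166785397352, 'cx': 327.7176376757688, 'cy': 233.09674053676085, 'k1': -0.041770166641285925, 'R': array([[ 0.46219462,  0.88650724,  0.02193277],
       [ 0.57498786, -0.28076638, -0.76847849],
       [-0.67510376,  0.3677977 , -0.63949961]]), 't': array([-0.23099358, -0.22850434,  1.27190467])}
top {'fx': 508.9579056962003, 'fy': 508.9579056962003, 'cx': 324.24828437201165, 'cy': 236.0114454555194, 'k1': -0.03559617157556693, 'R': array([[-0.00450393, -0.99998246,  0.00384694],
       [-0.98976029,  0.00390897, -0.14268597],
       [ 0.14266843, -0.0044502 , -0.98976053]]), 't': array([0.00106239, 0.5177652 , 1.05489289])}
```

View pics/top0.png

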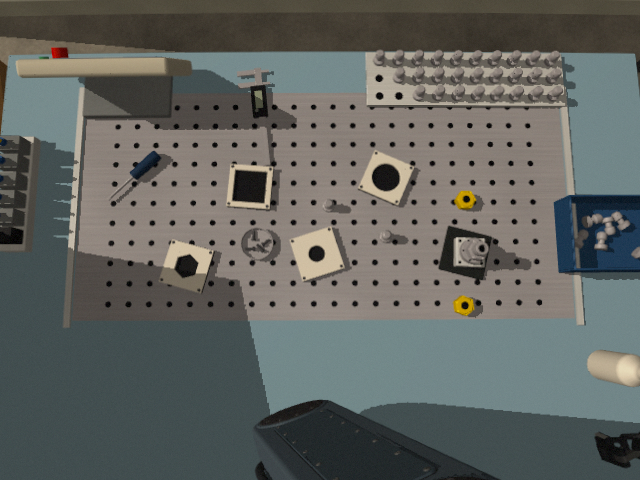

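View pics/scene0.png

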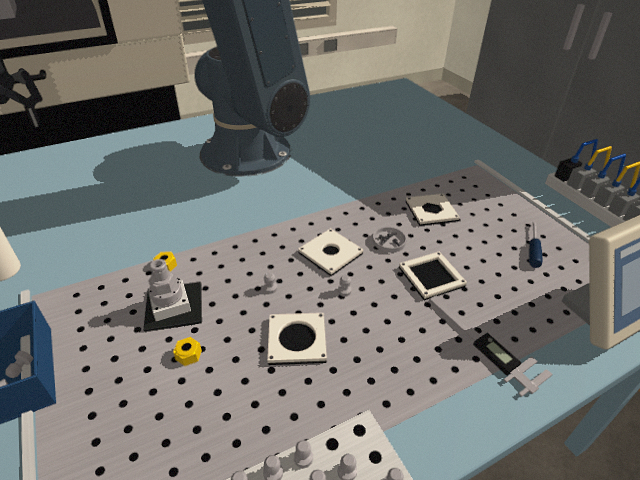

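Top view: the pile is on its pad at about (470,250). The nest plates are square (250,186), large round (386,178), small round (317,254) and hex (187,265). The studs are at (330,205) and (387,237). The yellow look-alike nuts, at (466,200) and (465,305), lie on the table and are not part of the job. Next I'll measure positions.

```bash
cat > h.py <<'E'
import numpy as np, cv2
from bench import sensors, imaging, arm, models
def K(c):
    k=imaging.get_calibration(c); return k
def rays(c,uv):
    k=K(c); uv=np.atleast_2d(uv).astype(float)
    d=np.stack([(uv[:,0]-k['cx'])/k['fx'],(uv[:,1]-k['cy'])/k['fy']],1)
    s=d.copy()
    for _ in range(10):
        s=d/(1+k['k1']*(s**2).sum(1,keepdims=True))
    return np.c_[s,np.ones(len(s))]
def atz(c,uv,z):
    k=K(c); R=np.array(k['R']);t=np.array(k['t'])
    r=rays(c,uv)@R; o=-R.T@t
    return o+r*((z-o[2])/r[:,2])[:,None]
def cloud(c,d,uv=None):
    k=K(c); R=np.array(k['R']);t=np.array(k['t'])
    if uv is None:
        v,u=np.mgrid[0:480,0:640]; uv=np.c_[u.ravel(),v.ravel()]
    r=rays(c,uv); z=d[uv[:,1].astype(int),uv[:,0].astype(int)]
    X=(r*z[:,None]-t)@R; X[z==0]=np.nan
    return X
def proj(c,X):
    k=K(c); X=np.atleast_2d(X); p=X@np.array(k['R']).T+np.array(k['t']); s=p[:,:2]/p[:,2:]
    s=s*(1+k['k1']*(s**2).sum(1,keepdims=True))
    return s*[k['fx'],k['fy']]+[k['cx'],k['cy']]
E
python3 - <<'E'
from h import *
names="bush hex_nut cover end_block nest_round_small nest_hex nest_round_large nest_square stud_near stud_far".split()
P={}
for c in("top","scene"):
    p,d=imaging.read_camera(c); X=cloud(c,d).reshape(480,640,3); P[c]=(p,d,X)
    np.savez(f"snap_{c}.npz",p=p,d=d,X=X)
    for n in names:
        out=[]
        M=models.silhouettes(c,n)
        for j,m in enumerate(M[:3]):
            if m['score']<.2: continue
            q=X[m['mask']]; zt=np.nanpercentile(q[:,2],95); s=q[np.abs(q[:,2]-zt)<.004]
            out.append((round(m['score'],2),[int(b) for b in m['box']],np.round(np.nanmean(s,0),4).tolist()))
            if j==0: np.save(f"m_{c}_{n}.npy",m['mask'])
        print(c,n,out)
p=P['top'][0]
cv2.imwrite("pics/pile0.png",cv2.resize(p[215:290,430:505,::-1],(600,600),interpolation=cv2.INTER_CUBIC))
p=P['scene'][0]
cv2.imwrite("pics/pile0s.png",cv2.resize(p[245:365,130:220,::-1],(450,600),interpolation=cv2.INTER_CUBIC))
print(sensors.observe()['time_s'])
E
```

```text
top bush [(0.45, [472, 242, 487, 252], [0.4829, -0.3166, 0.1106])]
top hex_nut [(0.76, [468, 241, 478, 260], [0.4833, -0.304, 0.0797]), (0.75, [453, 189, 476, 211], [0.6006, -0.3121, 0.0243]), (0.62, [452, 296, 473, 317], [0.3691, -0.2993, 0.0246])]
top cover [(0.47, [458, 246, 476, 264], [0.4718, -0.3013, 0.0568])]
top end_block [(0.53, [450, 237, 484, 268], [0.474, -0.3041, 0.0332])]
top nest_round_small [(0.68, [293, 228, 344, 278], [0.4815, 0.0158, 0.0152]), (0.54, [459, 239, 476, 263], [0.4875, -0.2999, 0.0571])]
top nest_hex [(0.73, [160, 238, 215, 292], [0.4579, 0.3004, 0.0157])]
top nest_round_large [(0.98, [357, 152, 409, 206], [0.651, -0.1404, 0.015])]
top nest_square [(0.67, [227, 163, 272, 210], [0.6312, 0.1647, 0.0149]), (0.37, [322, 199, 334, 210], [0.5892, -0.0115, 0.0375])]
top stud_near [(0.4, [382, 230, 389, 243], [0.5206, -0.1354, 0.0385])]
top stud_far []
scene bush [(0.88, [150, 258, 169, 280], [0.4833, -0.3185, 0.1116])]
scene hex_nut [(0.87, [150, 271, 175, 297], [0.4905, -0.3204, 0.0814]), (0.78, [156, 252, 178, 272], [0.3663, -0.2983, 0.0261]), (0.59, [171, 337, 200, 362], [0.602, -0.3153, 0.0248])]
scene cover [(0.84, [148, 278, 182, 306], [0.497, -0.317, 0.058])]
scene end_block [(0.66, [152, 281, 190, 321], [0.503, -0.3126, 0.034])]
scene nest_round_small [(0.79, [298, 229, 362, 272], [0.4853, 0.013, 0.0151])]
scene nest_hex []
scene nest_round_large [(0.73, [266, 315, 324, 362], [0.6551, -0.142, 0.0161])]
scene nest_square [(0.58, [397, 253, 465, 300], [0.6386, 0.1617, 0.0156])]
scene stud_near [(0.46, [264, 273, 277, 291], [0.5231, -0.1375, 0.0384])]
scene stud_far [(0.51, [336, 277, 350, 294], [0.592, -0.0136, 0.0379])]
1.2
```

View pics/pile0.png

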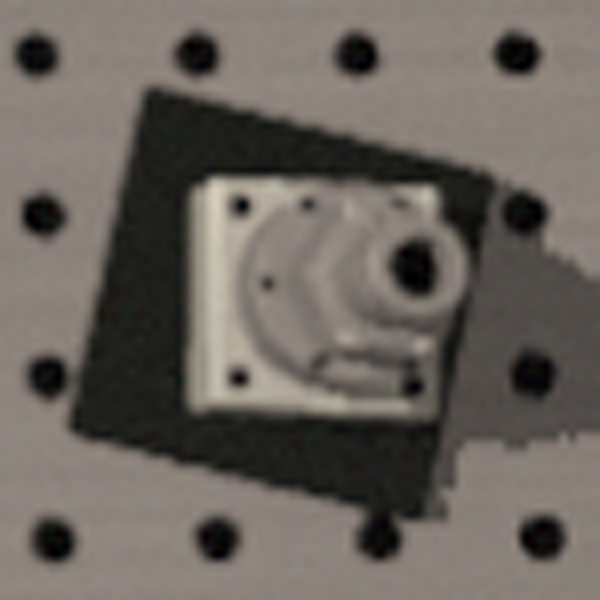

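View pics/pile0s.png

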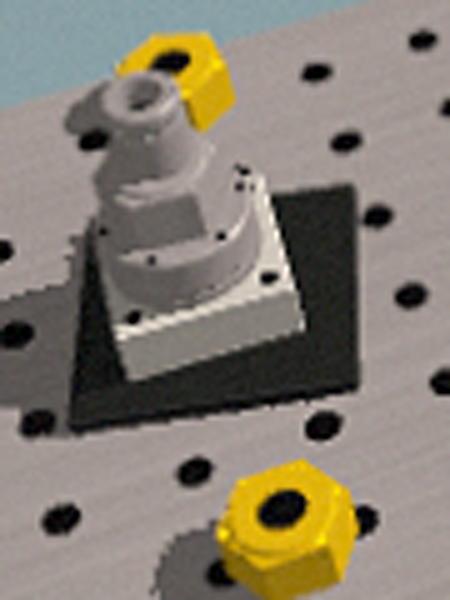

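The crops show the grey pile: bush (bore at top px ≈ (482,248), scene (158,264)), nut, cover, and bright end block, all on the black pad. The yellow nuts stand apart. Now I'll fit the poses.

Run:
```python
from h import *
b=np.r_[atz("top",[[481.9,248.1]],.11),atz("scene",[[158.4,263.6]],.11)]; print("bore",b.round(4))
from scipy.optimize import least_squares
for c in("top","scene"):
    S=np.load(f"snap_{c}.npz"); X=S['X'].reshape(-1,3)
    near=(np.abs(X[:,0]-.485)<.06)&(np.abs(X[:,1]+.31)<.06)
    Q=X[near]
    print(c,np.histogram(Q[:,2],bins=np.arange(-.002,.12,.004)))
    for nm,zt,r in(("bush",.110,.013),("nut",.0815,.0205),("cover",.056,.027),):
        # side points
        lo,hi=zt-.02,zt-.006
        s=Q[(Q[:,2]>lo)&(Q[:,2]<hi)]
        f=least_squares(lambda p:np.hypot(s[:,0]-p[0],s[:,1]-p[1])-r,[.485,-.312],loss='soft_l1',f_scale=.001)
        t=Q[(np.abs(Q[:,2]-zt)<.003)]
        print(c,nm,"side n",len(s),f.x.round(4),"res",np.abs(f.fun).mean().round(4),"top n",len(t),"minmax",t[:,:2].min(0).round(4),t[:,:2].max(0).round(4),'zmed',np.median(t[:,2]).round(4))
    t=Q[(np.abs(Q[:,2]-.033)<.003)]; print('block',cv2.minAreaRect(t[:,:2].astype(np.float32)*1000))
    t=Q[(np.abs(Q[:,2]-.081)<.003)]; print('nut',cv2.minAreaRect(t[:,:2].astype(np.float32)*1000))
    for n,x,y in(("rs",.482,.016),("hex",.458,.3),("rl",.651,-.14),("sq",.631,.165)):
        nn=(np.abs(X[:,0]-x)<.07)&(np.abs(X[:,1]-y)<.07)&(np.abs(X[:,2]-.0145)<.0035)
        t=X[nn]; print(n,len(t),cv2.minAreaRect(t[:,:2].astype(np.float32)*1000))
        R=S['X'];
        nn=(np.abs(X[:,0]-x)<.035)&(np.abs(X[:,1]-y)<.035)&(np.abs(X[:,2]-.007)<.0025)
        t=X[nn]; print('  floor',len(t),t.mean(0).round(4))
```

```text
bore [[ 0.4815 -0.3165  0.11  ]
 [ 0.4799 -0.3163  0.11  ]]
top (array([579, 419, 701, 180,  17,  19,  16,  64, 187,  49,  12,  13,  12,
        38, 104,  38,  11,   8,  14,  46,  76,  13,  10,  11,  19,  32,
        18,  42,  48,   0]), array([-0.002,  0.002,  0.006,  0.01 ,  0.014,  0.018,  0.022,  0.026,
        0.03 ,  0.034,  0.038,  0.042,  0.046,  0.05 ,  0.054,  0.058,
        0.062,  0.066,  0.07 ,  0.074,  0.078,  0.082,  0.086,  0.09 ,
        0.094,  0.098,  0.102,  0.106,  0.11 ,  0.114,  0.118]))
top bush side n 71 [ 0.4877 -0.3099] res 0.0038 top n 77 minmax [ 0.4714 -0.3289] [ 0.4959 -0.303 ] zmed 0.1101
top nut side n 46 [ 0.484  -0.3182] res 0.001 top n 68 minmax [ 0.4645 -0.3319] [ 0.5022 -0.2953] zmed 0.0805
top cover side n 53 [ 0.4853 -0.3165] res 0.0012 top n 148 minmax [ 0.4584 -0.3417] [ 0.5099 -0.2884] zmed 0.0558
block ((483.18060302734375, -314.216064453125), (62.784542083740234, 60.00699234008789), 87.4107894897461)
nut ((483.29168701171875, -317.31890869140625), (37.88010787963867, 40.73853302001953), 48.642539978027344)
rs 1526 ((482.1047058105469, 15.5
[... 1430 characters left out ...]
), 87.10691833496094)
nut ((484.6375732421875, -318.7900390625), (40.932456970214844, 33.56593322753906), 86.65724182128906)
rs 1369 ((483.325439453125, 14.985481262207031), (99.81537628173828, 100.1736831665039), 18.44768714904785)
  floor 109 [0.4784 0.0164 0.0079]
hex 878 ((456.536376953125, 299.4554138183594), (98.83560180664062, 100.98770141601562), 74.34793853759766)
  floor 145 [0.4517 0.3039 0.008 ]
rl 1817 ((652.3621215820312, -140.60592651367188), (96.4575424194336, 99.1716079711914), 66.14149475097656)
  floor 520 [ 0.6504 -0.14    0.0085]
sq 944 ((643.3954467773438, 163.09629821777344), (99.30955505371094, 119.61712646484375), 86.14122009277344)
  floor 556 [0.6274 0.1655 0.0081]
```

```bash
cat > go.py <<'E'
import sys
from h import *
from scipy.spatial.transform import Rotation as Ro
def go(x,y,z,yaw=None):
    s=sensors.observe(); R=Ro.from_quat(s['tcp_rot']).as_matrix(); p=s['ee_pos']
    y0=np.degrees(np.arctan2(R[1,0],R[0,0]))
    if yaw is None: yaw=y0
    d=(yaw-y0+90)%180-90
    c=np.radians(y0+d); Rt=np.array([[np.cos(c),np.sin(c),0],[np.sin(c),-np.cos(c),0],[0,0,-1]]).T
    Rt=np.c_[[np.cos(c),np.sin(c),0],[np.sin(c),-np.cos(c),0],[0,0,-1]]
    rv=Ro.from_matrix(R.T@Rt).as_rotvec()
    D=np.array([x,y,z])-p
    print("t",round(s['time_s'],2),"pos",p.round(4),"yaw",round(y0,1),"q6",s['qpos'][5].round(2),"w",s['width'].round(4),"F",s['wrist_force'].round(1))
    print("rotvec tool",rv.round(3)," shift cm old axes",(R.T@D*100).round(2)," after turn",(Rt.T@D*100).round(2))
if __name__=="__main__": go(*[float(a) for a in sys.argv[1:]])
E
python3 go.py .481 -.317 .25 -33
python3 - <<'E'
from h import *
for c in("top","scene"):
    X=np.load(f"snap_{c}.npz")['X'].reshape(-1,3)
    nn=(np.abs(X[:,0]-.630)<.058)&(np.abs(X[:,1]-.164)<.058)&(np.abs(X[:,2]-.0145)<.0035)
    t=X[nn]
    # robust: grow
    r=None
    print(c,t[:,:2].min(0),t[:,:2].max(0)); 
    import cv2
    # edges: percentile in rotated frame
    for a in(-6,-5,-4,-3,-2):
        ca,sa=np.cos(np.radians(a)),np.sin(np.radians(a)); u=t[:,0]*ca+t[:,1]*sa; v=-t[:,0]*sa+t[:,1]*ca
        e=[np.percentile(u,1),np.percentile(u,99),np.percentile(v,1),np.percentile(v,99)]
        cu,cv=(e[0]+e[1])/2,(e[2]+e[3])/2
        print(a,np.round([e[1]-e[0],e[3]-e[2],cu*ca-cv*sa,cu*sa+cv*ca],4))
p=np.load("snap_top.npz")['p']
cv2.imwrite("pics/nests.png",cv2.resize(p[145:300,150:280,::-1],(503,600),interpolation=cv2.INTER_CUBIC))
E
python3 -m jog '[[[0,0,0,-0.8,-4,0,-1],[0,0,0,-0.8,-4,0,-1],[0,0,0,-0.8,-4,0,-1],[0,0,0,-0.8,-4,0,-1],[0,0,0,-0.8,-4,0,-1]]]' 40
python3 go.py .481 -.317 .25 -33
```

```text
top [0.58211076 0.11295497] [0.68771251 0.21533586]
-6 [0.0961 0.096  0.6335 0.1643]
-5 [0.0958 0.0954 0.6334 0.1644]
-4 [0.0959 0.0954 0.6335 0.1645]
-3 [0.0965 0.0957 0.6335 0.1643]
-2 [0.0972 0.0967 0.6336 0.1643]
scene [0.58168818 0.11108417] [0.68726546 0.21590879]
-6 [0.0996 0.0979 0.6356 0.1632]
-5 [0.0993 0.0975 0.6353 0.1635]
-4 [0.0987 0.0972 0.6352 0.1636]
-3 [0.0984 0.0974 0.6351 0.1635]
-2 [0.0984 0.098  0.6348 0.1634]
time_s: 1.62
ee_pos: [0.3374, -0.4033, 0.253]
tcp_rot: [0.803, -0.596, 0.0, 0.001]
wrist_force: [0.0, -1.8, 1.3]
width: 0.0855Traceback (most recent call last):
  File "go.py", line 15, in <module>
    if __name__=="__main__": go(*[float(a) for a in sys.argv[1:]])
                             ~~^^^^^^^^^^^^^^^^^^^^^^^^^^^^^^^^^^^
  File "go.py", line 13, in go
    print("t",round(s['time_s'],2),"pos",p.round(4),"yaw",round(y0,1),"q6",s['qpos'][5].round(2),"w",s['width'].round(4),"F",s['wrist_force'].round(1))
                                                                                                     ^^^^^^^^^^^^^^^^
AttributeError: 'float' object has no attribute 'round'
Traceback (most recent call last):
  File "go.py", line 15, in <module>
    if __name__=="__main__": go(*[float(a) for a in sys.argv[1:]])
                             ~~^^^^^^^^^^^^^^^^^^^^^^^^^^^^^^^^^^^
  File "go.py", line 13, in go
    print("t",round(s['time_s'],2),"pos",p.round(4),"yaw",round(y0,1),"q6",s['qpos'][5].round(2),"w",s['width'].round(4),"F",s['wrist_force'].round(1))
                                                                                                     ^^^^^^^^^^^^^^^^
AttributeError: 'float' object has no attribute 'round'
```

View pics/nests.png

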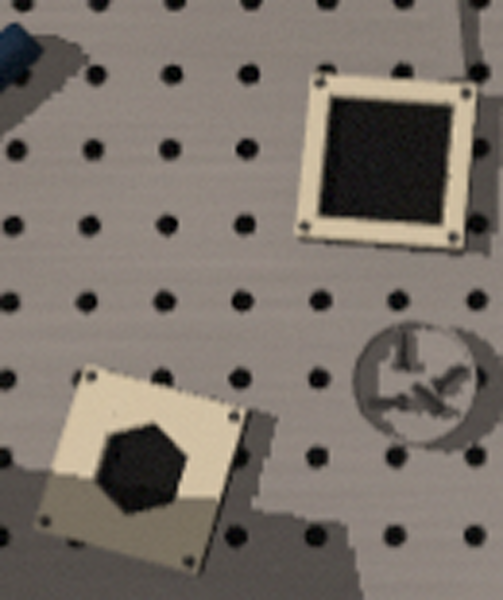

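The crop shows the square nest at about (385,160) and the hexagon nest at (141,468), with the dish at (415,385).

```bash
sed -i "s/s\['width'\].round(4)/round(float(s['width']),4)/" go.py; python3 go.py .481 -.317 .25 -33
```

```text
t 1.62 pos [ 0.3374 -0.4033  0.253 ] yaw -73.2 q6 1.97 w 0.0855 F [ 0.  -1.8  1.3]
rotvec tool [ 0.002 -0.001 -0.701]  shift cm old axes [ -4.1  -16.24   0.26]  after turn [  7.34 -15.06   0.3 ]
```

```bash
python3 -m jog '[[[0,0,0,-1.0,-4,0,-1],[0,0,0,-1,-4,0,-1],[0,0,0,-1,-4,0,-1],[0,0,0,-1,-4,0,-1],[0,0,-0.12,0,0,0,-1]]]' 40
python3 -m jog '[[[0,0,-0.12,0,0,0,-1],[0,0,-0.12,0,0,0,-1],[0,0,-0.12,0,0,0,-1],[0,0,-0.12,0,0,0,-1],[0,0,-0.1,0,0,0,-1]]]' 40
python3 go.py .481 -.317 .17 -33
python3 - <<'E'
from h import *
p,d=imaging.read_camera("scene"); cv2.imwrite("pics/s1.png",p[:,:,::-1])
E
```

```text
time_s: 2.03
ee_pos: [0.4856, -0.3131, 0.2525]
tcp_rot: [0.837, -0.547, 0.002, 0.001]
wrist_force: [-1.9, 0.1, 0.2]
width: 0.0857
time_s: 2.45
ee_pos: [0.4897, -0.3093, 0.2513]
tcp_rot: [0.962, -0.271, 0.001, 0.001]
wrist_force: [0.1, -0.6, 0.7]
width: 0.0855
t 2.45 pos [ 0.4897 -0.3093  0.2513] yaw -31.5 q6 1.56 w 0.0855 F [ 0.1 -0.6  0.7]
rotvec tool [ 0.001 -0.002  0.026]  shift cm old axes [-0.35  1.1   8.13]  after turn [-0.31  1.12  8.13]
```

View pics/s1.png

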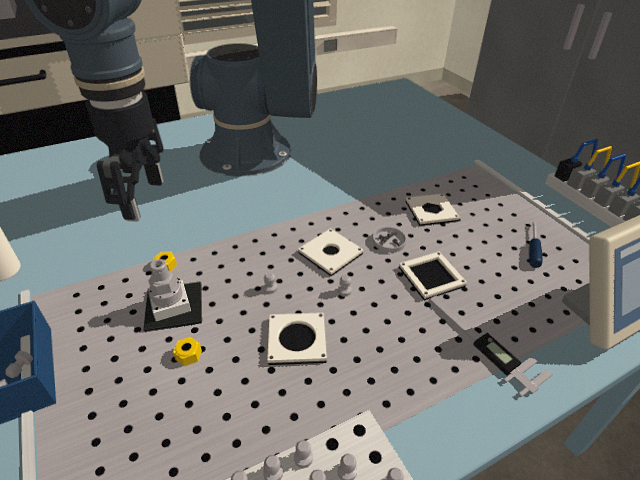

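```bash
python3 - <<'E'
from h import *
s=sensors.observe()
for c in("scene","top"):
    p,d=imaging.read_camera(c); X=cloud(c,d)
    n=(np.hypot(X[:,0]-s['ee_pos'][0],X[:,1]-s['ee_pos'][1])<.07)&(X[:,2]>.15)&(X[:,2]<.3)
    q=X[n]; print(c,len(q),s['ee_pos'],np.sort(q[:,2])[:12].round(4), q[np.argsort(q[:,2])[:5]].round(3))
E
python3 -m jog '[[[0,0,0.02,-0.3,1.1,2,-1],[0,0,0,0,0,3,-1],[0,0,0,0,0,2,-1],[0,0,0,0,0,0,-1]]]' 40
python3 go.py .481 -.317 .113 -33
```

```text
scene 917 [ 0.48963492 -0.30929453  0.2512523 ] [0.2435 0.2438 0.244  0.2441 0.2443 0.2444 0.2444 0.2445 0.2449 0.2451
 0.2451 0.2452] [[ 0.528 -0.337  0.243]
 [ 0.453 -0.284  0.244]
 [ 0.534 -0.327  0.244]
 [ 0.534 -0.328  0.244]
 [ 0.529 -0.339  0.244]]
top 106 [ 0.48963492 -0.30929453  0.2512523 ] [0.2452 0.2453 0.2472 0.248  0.2481 0.25   0.2502 0.2518 0.2522 0.2523
 0.2532 0.2534] [[ 0.452 -0.277  0.245]
 [ 0.453 -0.275  0.245]
 [ 0.455 -0.274  0.247]
 [ 0.45  -0.276  0.248]
 [ 0.458 -0.276  0.248]]
time_s: 2.93
ee_pos: [0.482, -0.3186, 0.1811]
tcp_rot: [0.956, -0.294, 0.003, 0.001]
wrist_force: [-0.3, 0.2, 0.1]
width: 0.0858
t 2.93 pos [ 0.482  -0.3186  0.1811] yaw -34.2 q6 1.58 w 0.0858 F [-0.3  0.2  0.1]
rotvec tool [ 0.001 -0.007 -0.021]  shift cm old axes [-0.22 -0.08  6.81]  after turn [-0.17 -0.08  6.81]
```

```bash
python3 -m jog '[[[0,0,0,-0.15,0,2.5,-1],[0,0,0,0,0,2.5,-1],[0,0,0,0,0,1.2,-1],[0,0,0,0,0,0,-1]]]' 40
python3 go.py .481 -.317 .112 -34
```

```text
time_s: 3.27
ee_pos: [0.482, -0.3191, 0.1203]
tcp_rot: [0.954, -0.301, 0.005, 0.002]
wrist_force: [-1.5, 0.6, 0.6]
width: 0.0851
t 3.27 pos [ 0.482  -0.3191  0.1203] yaw -35.0 q6 1.6 w 0.0851 F [-1.5  0.6  0.6]
rotvec tool [ 0.001 -0.01  -0.017]  shift cm old axes [-0.21 -0.12  0.83]  after turn [-0.2  -0.12  0.83]
```

```bash
python3 -m jog '[[[0,-0.01,0,-0.3,-0.15,0.8,-1],[0,0,0,0,0,0,-1],[0,0,0,0,0,0,-1]]]' 40
python3 go.py .481 -.317 .112 -34
python3 - <<'E'
from h import *
p,d=imaging.read_camera("scene"); cv2.imwrite("pics/s2.png",cv2.resize(p[180:330,80:240,::-1],(640,600),interpolation=cv2.INTER_CUBIC))
E
```

```text
time_s: 3.52
ee_pos: [0.4814, -0.3167, 0.1146]
tcp_rot: [0.953, -0.303, 0.001, 0.001]
wrist_force: [-0.0, 0.1, -0.4]
width: 0.0853
t 3.52 pos [ 0.4814 -0.3167  0.1146] yaw -35.2 q6 1.6 w 0.0853 F [-0.   0.1 -0.4]
rotvec tool [ 0.001 -0.001 -0.022]  shift cm old axes [-0.02  0.05  0.26]  after turn [-0.02  0.05  0.26]
```

View pics/s2.png

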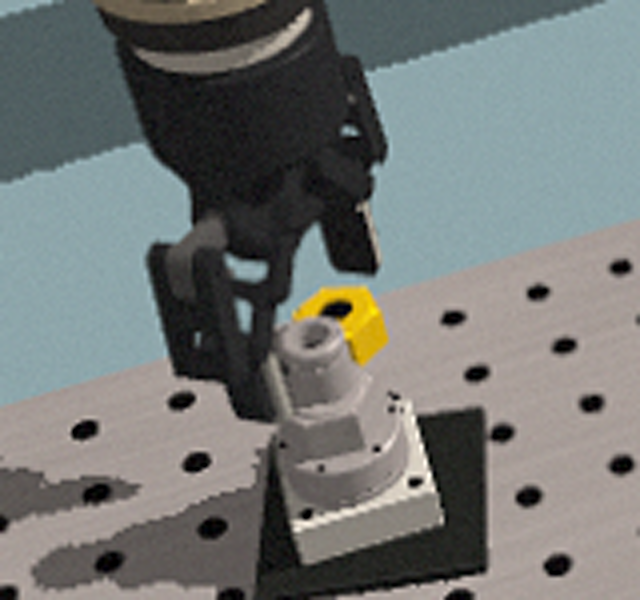

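Crop: the fingers straddle the bush, whose bore is at crop (315,335). I'll go down the last 2.5 mm and close.

```bash
python3 -m jog '[[[0,0,0,0,0.05,0.25,-1],[0,0,0,0,0,0,0.2],[0,0,0,0,0,0,0.2],[0,0,0,0,0,0,0.2]]]' 40
python3 -m jog '[[[0,0,0,0,0,0,1],[0,0,0,0,0,0,1],[0,0,0,0,0,0,1],[0,0,0,0,0,0,1]]]' 40
python3 go.py .481 -.317 .112 -34
```

```text
time_s: 3.9
ee_pos: [0.4823, -0.3178, 0.1144]
tcp_rot: [0.953, -0.303, 0.003, 0.001]
wrist_force: [-0.1, -0.1, -0.8]
width: 0.0514
time_s: 4.23
ee_pos: [0.4824, -0.3179, 0.1151]
tcp_rot: [0.953, -0.303, 0.003, 0.001]
wrist_force: [-0.4, 0.5, -0.6]
width: 0.0245
t 4.23 pos [ 0.4824 -0.3179  0.1151] yaw -35.3 q6 1.6 w 0.0245 F [-0.4  0.5 -0.6]
rotvec tool [ 0.001 -0.006 -0.022]  shift cm old axes [-0.17  0.    0.31]  after turn [-0.17  0.    0.31]
```

```bash
python3 -m jog '[[[0,0,0,0,0,0,1],[0,0,0,0,0,-0.5,1],[0,0,0,0,0,-1.5,1],[0,0,0,0,0,-2,1],[0,0,0,0,0,0,1]]]' 40
python3 go.py .4825 .0155 .155
python3 - <<'E'
from h import *
for c in("scene","top"):
    p,d=imaging.read_camera(c); np.savez(f"snap2_{c}.npz",p=p,d=d,X=cloud(c,d).reshape(480,640,3))
p=np.load("snap2_scene.npz")['p'];cv2.imwrite("pics/s3.png",cv2.resize(p[180:330,80:240,::-1],(640,600),interpolation=cv2.INTER_CUBIC))
E
```

```text
time_s: 4.65
ee_pos: [0.4813, -0.3172, 0.1556]
tcp_rot: [0.953, -0.303, 0.001, 0.001]
wrist_force: [-0.4, 0.4, -0.8]
width: 0.0247
t 4.65 pos [ 0.4813 -0.3172  0.1556] yaw -35.3 q6 1.6 w 0.0247 F [-0.4  0.4 -0.8]
rotvec tool [ 0.001 -0.003 -0.   ]  shift cm old axes [-19.11 -27.23  -0.  ]  after turn [-19.11 -27.23   0.06]
```

View pics/s3.png

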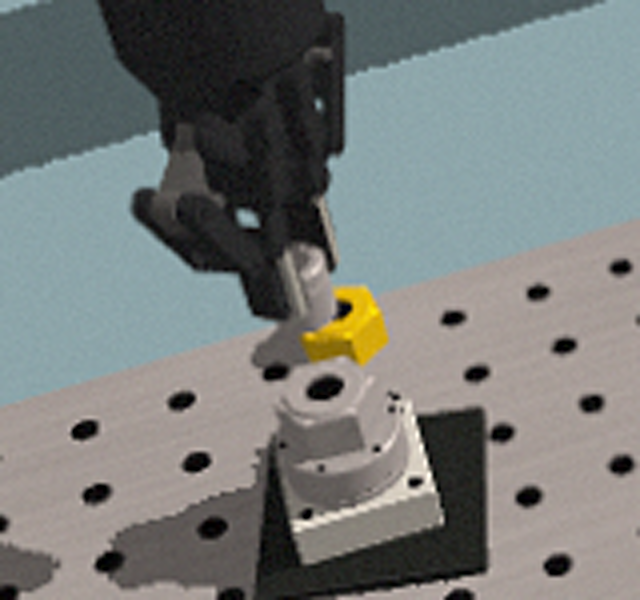

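The bush is lifted clear at crop (315,280), and the nut below it is unmoved at (325,390). Now to the small round nest.

```bash
python3 -m jog '[[[0,0,0,-2.3,-3.3,0,1],[0,0,0,-2.3,-3.3,0,1],[0,0,0,-2.3,-3.3,0,1],[0,0,0,-2.3,-3.3,0,1],[0,0,0,-2.3,-3.3,0,1]]]' 40
python3 -m jog '[[[0,0,0,-2.3,-3.3,0,1],[0,0,0,-2.3,-3.3,0,1],[0,0,0,-1.8,-2.6,1,1],[0,0,0,0,0,2,1],[0,0,0,0,0,1,1]]]' 40
python3 go.py .4825 .0155 .06
python3 - <<'E'
from h import *
from scipy.optimize import least_squares
# nut fit
for c in("top","scene"):
    X=np.load(f"snap2_{c}.npz")['X'].reshape(-1,3)
    q=X[(np.hypot(X[:,0]-.482,X[:,1]+.318)<.03)&(X[:,2]>.0595)&(X[:,2]<.076)]
    best=[]
    for a in range(0,60,2):
        def f(p):
            th=p[2]+np.radians(np.arange(6)*60); dx=q[:,0]-p[0];dy=q[:,1]-p[1]
            return (dx[:,None]*np.cos(th)+dy[:,None]*np.sin(th)).max(1)-.019
        r=least_squares(f,[.482,-.318,np.radians(a)],loss='soft_l1',f_scale=.001); best.append((r.cost,*r.x[:2].round(4),np.degrees(r.x[2]).round(1)%60))
    print(c,len(q),sorted(best)[:3])
    t=X[(np.hypot(X[:,0]-.482,X[:,1]+.318)<.03)&(abs(X[:,2]-.080)<.003)]; print(' top',cv2.minEnclosingCircle(t[:,:2].astype(np.float32)), t[:,2].mean())
E
```

```text
time_s: 5.17
ee_pos: [0.4808, -0.1161, 0.1475]
tcp_rot: [0.951, -0.309, -0.001, 0.001]
wrist_force: [1.5, 0.1, -1.3]
width: 0.0244
time_s: 5.58
ee_pos: [0.4803, 0.0082, 0.1043]
tcp_rot: [0.952, -0.305, -0.002, 0.0]
wrist_force: [-1.1, -0.2, -1.2]
width: 0.0244
t 5.58 pos [0.4803 0.0082 0.1043] yaw -35.6 q6 2.21 w 0.0244 F [-1.1 -0.2 -1.2]
rotvec tool [0.002 0.003 0.   ]  shift cm old axes [-0.23 -0.72  4.43]  after turn [-0.24 -0.72  4.43]
top 57 [(np.float64(4.306909917294969e-05), np.float64(0.484), np.float64(-0.3175), np.float64(55.7)), (np.float64(4.3069099172949696e-05), np.float64(0.484), np.float64(-0.3175), np.float64(55.7)), (np.float64(4.3069099172949736e-05), np.float64(0.484), np.float64(-0.3175), np.float64(55.7))]
 top ((0.4844066798686981, -0.3138779401779175), 0.01988639123737812) 0.079552452458344
scene 185 [(np.float64(0.00010903736157823638), np.float64(0.4814), np.float64(-0.3193), np.float64(55.0)), (np.float64(0.00010903736157824507), np.float64(0.4814), np.float64(-0.3193), np.float64(55.0)), (np.float64(0.00010903736157825451), np.float64(0.4814), np.float64(-0.3193), np.float64(55.0))]
 top ((0.48119938373565674, -0.3194896876811981), 0.022266218438744545) 0.08093557185631789
```

```bash
python3 -m jog '[[[0,0,0,-0.25,-0.7,1.5,1],[0,0,0,0,0,1.5,1],[0,0,0,0,0,0.5,1],[0,0,0,0,0,0,1],[0,0,0,0,0,0,1]]]' 40
python3 go.py .4825 .0155 .043
python3 - <<'E'
from h import *
p,d=imaging.read_camera("scene"); cv2.imwrite("pics/s4.png",cv2.resize(p[150:300,250:410,::-1],(640,600),interpolation=cv2.INTER_CUBIC))
E
```

```text
time_s: 6.0
ee_pos: [0.4781, 0.0178, 0.0629]
tcp_rot: [0.953, -0.303, -0.006, 0.002]
wrist_force: [-0.3, 0.7, -0.9]
width: 0.0244
t 6.0 pos [0.4781 0.0178 0.0629] yaw -35.3 q6 2.22 w 0.0244 F [-0.3  0.7 -0.9]
rotvec tool [0.006 0.01  0.   ]  shift cm old axes [ 0.51 -0.08  1.98]  after turn [ 0.49 -0.07  1.99]
```

View pics/s4.png

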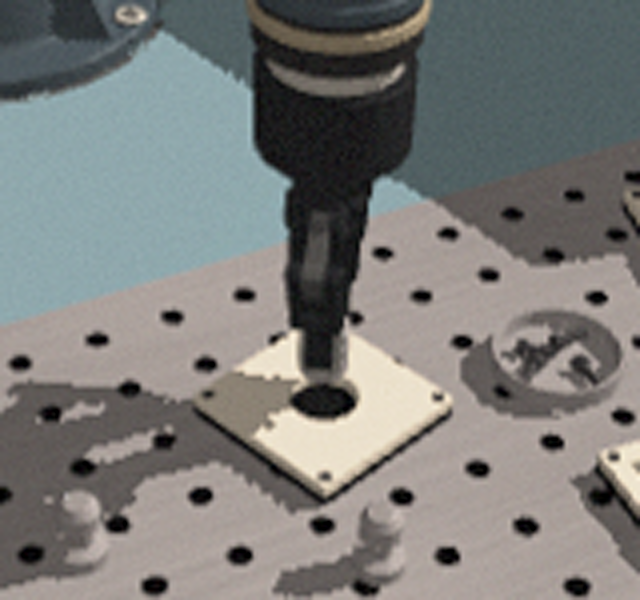

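The bush hangs just above the hole at crop (325,400). I'll correct by 5 mm and lower it.

```bash
python3 -m jog '[[[0.006,0.01,0,0.5,-0.1,0,1],[0,0,0,0,0,0.4,1],[0,0,0,0,0,0,1]]]' 40
python3 go.py .4825 .0155 .042
```

```text
time_s: 6.3
ee_pos: [0.4846, 0.0148, 0.0604]
tcp_rot: [0.953, -0.304, 0.002, -0.0]
wrist_force: [0.4, 0.5, -1.8]
width: 0.0244
t 6.3 pos [0.4846 0.0148 0.0604] yaw -35.4 q6 2.22 w 0.0244 F [ 0.4  0.5 -1.8]
rotvec tool [-0.002 -0.004  0.   ]  shift cm old axes [-0.22  0.06  1.84]  after turn [-0.21  0.06  1.84]
```

```bash
python3 -m jog '[[[0,0,0,-0.2,0.05,0.8,1],[0,0,0,0,0,0.6,1],[0,0,0,0,0,0,1],[0,0,0,0,0,0,1]]]' 40
python3 go.py .4825 .0155 .042
```

```text
time_s: 6.63
ee_pos: [0.4832, 0.0151, 0.0458]
tcp_rot: [0.953, -0.304, 0.003, -0.001]
wrist_force: [-0.2, 0.7, -1.5]
width: 0.0245
t 6.63 pos [0.4832 0.0151 0.0458] yaw -35.5 q6 2.22 w 0.0245 F [-0.2  0.7 -1.5]
rotvec tool [-0.003 -0.005  0.   ]  shift cm old axes [-0.08  0.01  0.38]  after turn [-0.08  0.01  0.38]
```

```bash
python3 -m jog '[[[0,-0.005,0,0,0,0.2,1],[0,0,0,0,0,0.15,1],[0,0,0,0,0,0.1,1],[0,0,0,0,0,0,1]]]' 40
python3 go.py .4825 .0155 .042
```

```text
time_s: 6.97
ee_pos: [0.4833, 0.0153, 0.0423]
tcp_rot: [0.953, -0.304, 0.001, -0.002]
wrist_force: [-0.1, -0.3, -0.5]
width: 0.0243
t 6.97 pos [0.4833 0.0153 0.0423] yaw -35.4 q6 2.22 w 0.0243 F [-0.1 -0.3 -0.5]
rotvec tool [-0.004 -0.     0.   ]  shift cm old axes [-0.08  0.03  0.03]  after turn [-0.08  0.03  0.03]
```

```bash
python3 -m jog '[[[0,0,0,0,0,0.1,1],[0,0,0,0,0,0.1,1],[0,0,0,0,0,0.05,1]]]' 40
```

```text
time_s: 7.22
ee_pos: [0.4836, 0.0154, 0.0421]
tcp_rot: [0.953, -0.304, 0.001, -0.002]
wrist_force: [-2.4, -0.2, 4.6]
width: 0.0247
```

Contact reading is +4.6 N at the expected height, so I'll release and lift.

```bash
python3 -m jog '[[[0,0,0,0,0,0,0.2],[0,0,0,0,0,0,0.2],[0,0,0,0,0,0,-1],[0,0,0,0,0,0,-1],[0,0,0,0,0,0,-1]]]' 40
python3 -m jog '[[[0,0,0,0,0,-1,-1],[0,0,0,0,0,-2,-1],[0,0,0,0,0,-4,-1],[0,0,0,0,0,-4,-1],[0,0,0,0,0,0,-1]]]' 40
python3 go.py .4825 -.318 .16 -64.7
python3 go.py .4825 -.318 .16 -4.7
python3 - <<'E'
from h import *
p,d=imaging.read_camera("scene"); cv2.imwrite("pics/s5.png",cv2.resize(p[190:310,266:394,::-1],(640,600),interpolation=cv2.INTER_CUBIC))
E
```

```text
time_s: 7.63
ee_pos: [0.4841, 0.0155, 0.0421]
tcp_rot: [0.953, -0.304, 0.002, -0.002]
wrist_force: [-0.0, -0.9, 0.3]
width: 0.0693
time_s: 8.05
ee_pos: [0.4813, 0.015, 0.1533]
tcp_rot: [0.953, -0.304, -0.002, -0.001]
wrist_force: [0.1, 0.6, 0.0]
width: 0.0854
t 8.05 pos [0.4813 0.015  0.1533] yaw -35.4 q6 2.22 w 0.0854 F [0.1 0.6 0. ]
rotvec tool [0.    0.005 0.511]  shift cm old axes [19.4  27.07 -0.78]  after turn [30.16 14.13 -0.67]
t 8.05 pos [0.4813 0.015  0.1533] yaw -35.4 q6 2.22 w 0.0854 F [0.1 0.6 0. ]
rotvec tool [-0.002  0.004 -0.536]  shift cm old axes [19.4  27.07 -0.78]  after turn [ 2.85 33.18 -0.67]
```

View pics/s5.png

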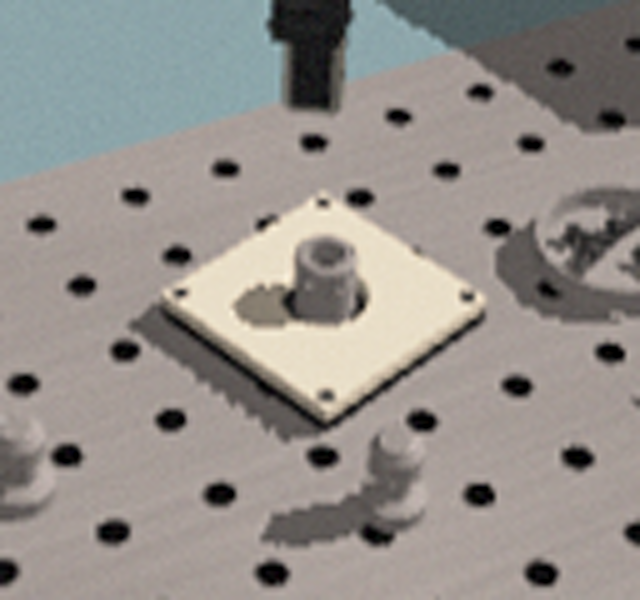

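Bush stands upright in the small round nest, at crop (327,285). Back to the pile for the nut.

```bash
python3 -m jog '[[[0,0,0,2.35,3.3,0,-1],[0,0,0,2.35,3.3,0,-1],[0,0,0,2.35,3.3,0,-1],[0,0,0,2.35,3.3,0,-1],[0,0,0,2.35,3.3,0,-1]]]' 40
python3 -m jog '[[[0,0,0,2.3,3.3,0,-1],[0,0,0,2.3,3.3,0,-1],[0,0,-0.12,2,2.8,0,-1],[0,0,-0.12,0,0,0,-1],[0,0,-0.12,0,0,0,-1]]]' 40
python3 -m jog '[[[0,0,-0.12,0,0,0,-1],[0,0,-0.04,0,0,0,-1],[0,0,0,0,0,0,-1]]]' 40
python3 go.py .4825 -.318 .13 -4.7
```

```text
time_s: 8.52
ee_pos: [0.4818, -0.1863, 0.1475]
tcp_rot: [0.955, -0.297, -0.003, -0.002]
wrist_force: [0.6, 0.3, -0.3]
width: 0.0852
time_s: 8.93
ee_pos: [0.4795, -0.3142, 0.1399]
tcp_rot: [0.993, -0.12, -0.005, -0.003]
wrist_force: [-0.6, 1.1, -1.6]
width: 0.0853
time_s: 9.18
ee_pos: [0.4775, -0.3159, 0.1352]
tcp_rot: [0.999, -0.034, -0.007, -0.005]
wrist_force: [-0.8, 0.7, -0.7]
width: 0.0856
t 9.18 pos [ 0.4775 -0.3159  0.1352] yaw -3.9 q6 1.05 w 0.0856 F [-0.8  0.7 -0.7]
rotvec tool [-0.009  0.015  0.013]  shift cm old axes [0.53 0.18 0.51]  after turn [0.52 0.17 0.52]
```

```bash
python3 -m jog '[[[-0.009,0.015,0.013,0.5,0.15,0.5,-1],[0,0,0,0,0,0,-1],[0,0,0,0,0,0,-1]]]' 40
python3 go.py .4825 -.318 .086 -4.7
python3 - <<'E'
from h import *
p,d=imaging.read_camera("scene"); cv2.imwrite("pics/s6.png",cv2.resize(p[180:330,80:240,::-1],(640,600),interpolation=cv2.INTER_CUBIC))
E
```

```text
time_s: 9.43
ee_pos: [0.4812, -0.317, 0.1272]
tcp_rot: [0.999, -0.043, -0.002, -0.001]
wrist_force: [0.5, 1.1, 0.1]
width: 0.0854
t 9.43 pos [ 0.4812 -0.317   0.1272] yaw -5.0 q6 1.07 w 0.0854 F [0.5 1.1 0.1]
rotvec tool [-0.002  0.004 -0.005]  shift cm old axes [0.15 0.09 4.12]  after turn [0.13 0.09 4.12]
```

View pics/s6.png

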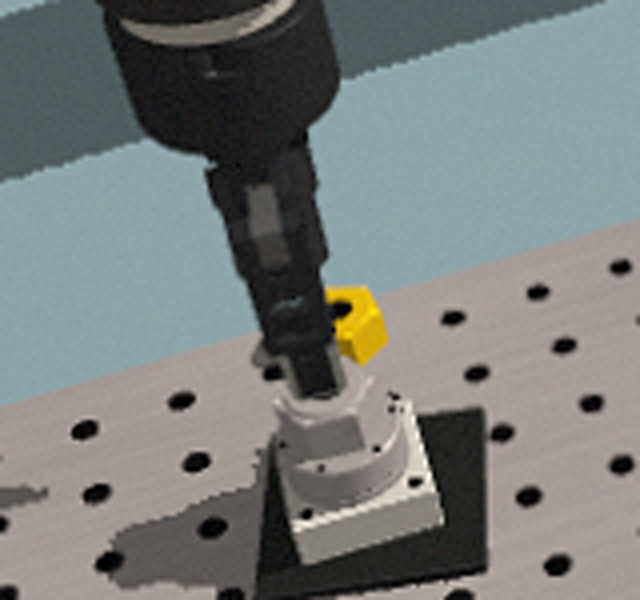

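```bash
python3 -m jog '[[[0,0.004,0,0.15,0.1,1.5,-1],[0,0,0,0,0,1.3,-1],[0,0,0,0,0,0.6,-1],[0,0,0,0,0,0,-1],[0,0,0,0,0,0,-1]]]' 40
python3 go.py .4825 -.318 .086 -4.7
```

```text
time_s: 9.9
ee_pos: [0.4827, -0.3174, 0.0927]
tcp_rot: [0.999, -0.044, -0.0, -0.001]
wrist_force: [-0.2, 0.4, 0.7]
width: 0.0852
t 9.9 pos [ 0.4827 -0.3174  0.0927] yaw -5.0 q6 1.08 w 0.0852 F [-0.2  0.4  0.7]
rotvec tool [-0.003  0.    -0.006]  shift cm old axes [-0.01  0.06  0.67]  after turn [-0.01  0.06  0.67]
```

```bash
python3 -m jog '[[[0,0,0,0,0.05,0.5,-1],[0,0,0,0,0,0.25,-1],[0,0,0,0,0,0,-0.2],[0,0,0,0,0,0,-0.2],[0,0,0,0,0,0,-0.2]]]' 50
python3 -m jog '[[[0,0,0,0,0,0,1],[0,0,0,0,0,0,1],[0,0,0,0,0,0,1],[0,0,0,0,0,0,1]]]' 50
python3 go.py .4825 -.318 .086 -4.7
```

```text
time_s: 10.32
ee_pos: [0.4834, -0.3183, 0.0864]
tcp_rot: [0.999, -0.044, 0.001, -0.001]
wrist_force: [0.4, -0.4, -0.2]
width: 0.0522
time_s: 10.65
ee_pos: [0.4835, -0.3184, 0.0871]
tcp_rot: [0.999, -0.044, 0.001, -0.001]
wrist_force: [-0.5, -0.7, -1.8]
width: 0.0366
t 10.65 pos [ 0.4835 -0.3184  0.0871] yaw -5.0 q6 1.08 w 0.0366 F [-0.5 -0.7 -1.8]
rotvec tool [-0.001 -0.002 -0.006]  shift cm old axes [-0.1  -0.03  0.11]  after turn [-0.1  -0.03  0.11]
```

```bash
python3 -m jog '[[[0,0,0,0,0,0,1],[0,0,0,0,0,-0.5,1],[0,0,0,0,0,-1.5,1],[0,0,0,0,0,-3,1],[0,0,0,0,0,-0.5,1]]]' 50
python3 go.py .4575 .300 .13 14.4
python3 - <<'E'
from h import *
for c in("scene","top"):
    p,d=imaging.read_camera(c); np.savez(f"snap3_{c}.npz",p=p,d=d,X=cloud(c,d).reshape(480,640,3))
p=np.load("snap3_scene.npz")['p'];cv2.imwrite("pics/s7.png",cv2.resize(p[180:330,80:240,::-1],(640,600),interpolation=cv2.INTER_CUBIC))
E
```

```text
time_s: 11.07
ee_pos: [0.4816, -0.3174, 0.1418]
tcp_rot: [0.999, -0.044, -0.002, -0.002]
wrist_force: [0.4, -0.5, -2.1]
width: 0.0367
t 11.07 pos [ 0.4816 -0.3174  0.1418] yaw -5.0 q6 1.07 w 0.0367 F [ 0.4 -0.5 -2.1]
rotvec tool [-0.005  0.003 -0.339]  shift cm old axes [ -7.82 -61.28   1.48]  after turn [ 13.01 -60.4    1.18]
```

View pics/s7.png

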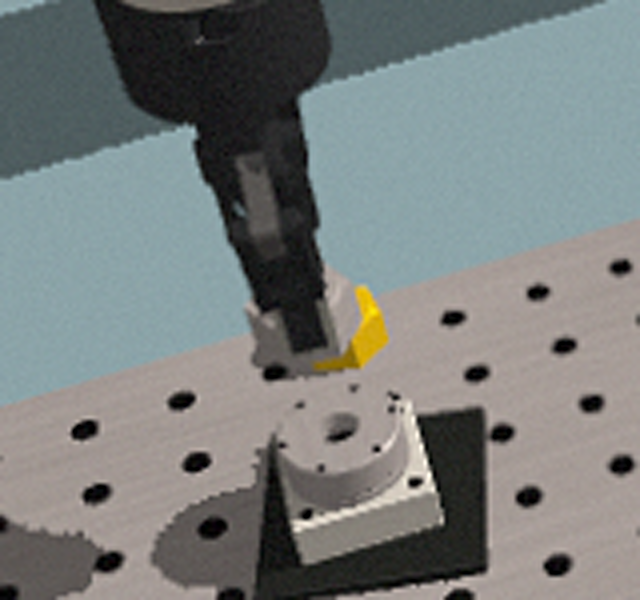

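The nut is held level at crop (300,330), with the cover undisturbed below it. Now to the hex nest.

```bash
python3 -m jog '[[[0,0,0,-0.5,-4,0,1],[0,0,0,-0.5,-4,-0.1,1],[0,0,0,-0.5,-4,-0.1,1],[0,0,0,-0.5,-4,-0.1,1],[0,0,0,-0.5,-4,-0.1,1]]]' 50
python3 -m jog '[[[0,0,0,-0.5,-4,-0.1,1],[0,0,0,-0.5,-4,-0.1,1],[0,0,0,-0.5,-4,-0.1,1],[0,0,0,-0.5,-4,-0.1,1],[0,0,0,-0.5,-4,-0.1,1]]]' 50
python3 go.py .4575 .300 .13 14.4
python3 - <<'E'
from h import *
from scipy.optimize import least_squares
for c in("top","scene"):
    X=np.load(f"snap3_{c}.npz")['X'].reshape(-1,3)
    q=X[(np.hypot(X[:,0]-.483,X[:,1]+.317)<.036)&(X[:,2]>.036)&(X[:,2]<.052)]
    f=least_squares(lambda p:np.hypot(q[:,0]-p[0],q[:,1]-p[1])-.027,[.483,-.317],loss='soft_l1',f_scale=.001)
    t=X[(np.hypot(X[:,0]-.483,X[:,1]+.317)<.036)&(abs(X[:,2]-.056)<.003)]
    print(c,len(q),f.x.round(4),cv2.minEnclosingCircle(t[:,:2].astype(np.float32)),t[:,2].mean())
E
```

```text
time_s: 11.58
ee_pos: [0.4723, -0.116, 0.1385]
tcp_rot: [0.999, -0.05, -0.004, -0.002]
wrist_force: [0.9, -0.8, -2.7]
width: 0.0363
time_s: 12.0
ee_pos: [0.4619, 0.0922, 0.1398]
tcp_rot: [0.999, -0.051, -0.007, -0.002]
wrist_force: [1.8, 0.3, -3.1]
width: 0.0367
t 12.0 pos [0.4619 0.0922 0.1398] yaw -5.8 q6 1.87 w 0.0367 F [ 1.8  0.3 -3.1]
rotvec tool [-0.006  0.014 -0.353]  shift cm old axes [ -2.53 -20.62   1.09]  after turn [  4.74 -20.24   0.98]
top 66 [ 0.4855 -0.3171] ((0.4837845265865326, -0.3141539692878723), 0.026477009057998657) 0.055874582584136974
scene 236 [ 0.4827 -0.3183] ((0.483012318611145, -0.31910163164138794), 0.02858889289200306) 0.057371892875721364
```

```bash
python3 -m jog '[[[0,0,0,-0.5,-4,0,1],[0,0,0,-0.5,-4,0,1],[0,0,0,-0.5,-4,0,1],[0,0,0,-0.5,-4,0,1],[0,0.014,-0.09,-0.5,-3.5,0,1]]]' 50
python3 -m jog '[[[0,0,-0.09,0,0,0,1],[0,0,-0.09,0,0,0,1],[0,0,-0.08,0,0,0,1],[0,0,0,0,0,0,1]]]' 50
python3 go.py .4575 .300 .07 14.4
```

```text
time_s: 12.42
ee_pos: [0.4519, 0.2964, 0.1359]
tcp_rot: [1.0, -0.006, -0.003, -0.001]
wrist_force: [1.8, -0.1, -3.0]
width: 0.0369
time_s: 12.75
ee_pos: [0.4482, 0.3052, 0.1303]
tcp_rot: [0.99, 0.138, -0.005, -0.001]
wrist_force: [-0.3, 0.0, -1.9]
width: 0.0368
t 12.75 pos [0.4482 0.3052 0.1303] yaw 15.8 q6 1.89 w 0.0368 F [-0.3  0.  -1.9]
rotvec tool [-0.003  0.009  0.025]  shift cm old axes [0.81 0.77 6.02]  after turn [0.77 0.74 6.03]
```

```bash
python3 -m jog '[[[0,0.009,0.02,0.8,0.7,1,1],[0,0,0,0,0,2,1],[0,0,0,0,0,2,1],[0,0,0,0,0,0,1],[0,0,0,0,0,0,1]]]' 50
python3 go.py .4575 .300 .038 14.4
python3 - <<'E'
from h import *
for c,a in(("scene",(140,260,370,500)),("top",(205,325,125,255))):
    p,d=imaging.read_camera(c); cv2.imwrite(f"pics/{c}8.png",cv2.resize(p[a[0]:a[1],a[2]:a[3],::-1],(600,554),interpolation=cv2.INTER_CUBIC))
E
```

```text
time_s: 13.17
ee_pos: [0.4565, 0.2993, 0.0756]
tcp_rot: [0.993, 0.121, -0.002, -0.001]
wrist_force: [0.4, 0.2, -2.3]
width: 0.0367
t 13.17 pos [0.4565 0.2993 0.0756] yaw 13.9 q6 1.91 w 0.0367 F [ 0.4  0.2 -2.3]
rotvec tool [-0.002  0.003 -0.009]  shift cm old axes [ 0.13 -0.04  3.76]  after turn [ 0.12 -0.04  3.76]
```

View pics/scene8.png

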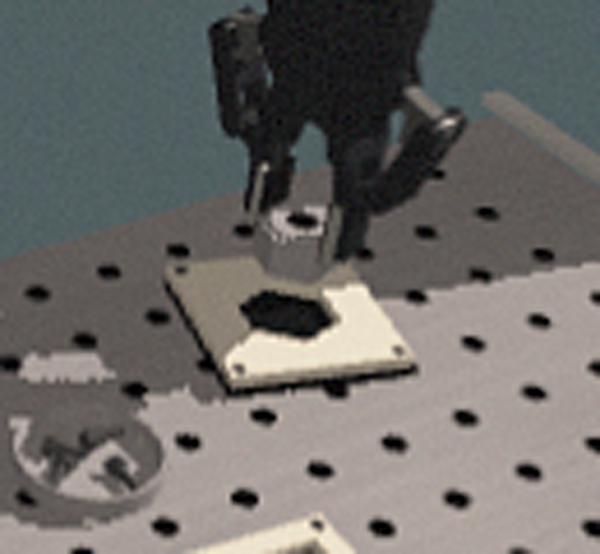

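View pics/top8.png

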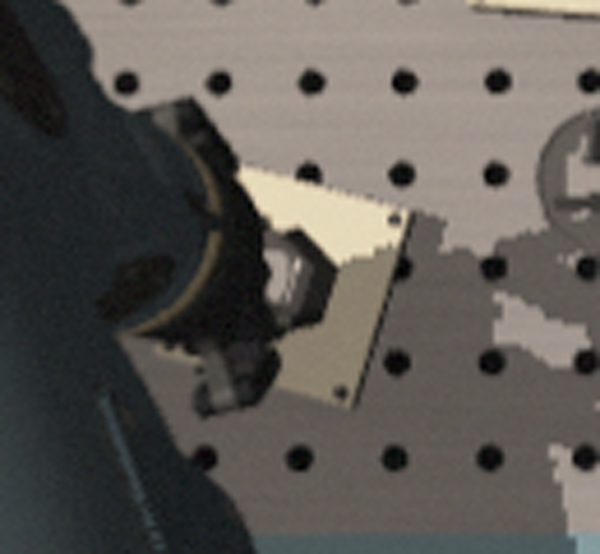

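The nut hangs over the hexagonal hole (scene crop (295,240), hole (287,310)) with its edges parallel to the hole's. Lowering.

```bash
python3 -m jog '[[[0,0.003,0,0.1,0,1.2,1],[0,0,0,0,0,1,1],[0,0,0,0,0,0.8,1],[0,0,0,0,0,0,1],[0,0,0,0,0,0,1]]]' 50
python3 go.py .4575 .300 .038 14.4
```

```text
time_s: 13.68
ee_pos: [0.4598, 0.301, 0.0488]
tcp_rot: [0.993, 0.12, 0.003, -0.002]
wrist_force: [0.2, 0.2, -1.9]
width: 0.0363
t 13.68 pos [0.4598 0.301  0.0488] yaw 13.8 q6 1.91 w 0.0363 F [ 0.2  0.2 -1.9]
rotvec tool [-0.004 -0.006 -0.011]  shift cm old axes [-0.26  0.05  1.08]  after turn [-0.25  0.04  1.08]
```

```bash
python3 -m jog '[[[-0.003,-0.006,-0.01,-0.25,0.05,0.5,1],[0,0,0,0,0,0.4,1],[0,0,0,0,0,0,1],[0,0,0,0,0,0.1,1]]]' 50
python3 go.py .4575 .300 .038 14.4
```

```text
time_s: 14.02
ee_pos: [0.4578, 0.3003, 0.0392]
tcp_rot: [0.992, 0.125, 0.001, -0.001]
wrist_force: [0.9, 0.1, -2.6]
width: 0.0371
t 14.02 pos [0.4578 0.3003 0.0392] yaw 14.4 q6 1.9 w 0.0371 F [ 0.9  0.1 -2.6]
rotvec tool [-0.001 -0.001  0.   ]  shift cm old axes [-0.04  0.02  0.12]  after turn [-0.04  0.02  0.12]
```

```bash
python3 -m jog '[[[0,0,0,0,0,0.1,1],[0,0,0,0,0,0.1,1],[0,0,0,0,0,0.1,1]]]' 50
```

```text
time_s: 14.27
ee_pos: [0.4579, 0.3004, 0.038]
tcp_rot: [0.992, 0.125, 0.001, -0.001]
wrist_force: [-4.7, -3.3, 13.7]
width: 0.0365
```

```bash
python3 -m jog '[[[0,0,0,0,0,0,0.0],[0,0,0,0,0,0,-0.3],[0,0,0,0,0,0,-1],[0,0,0,0,0,0,-1],[0,0,0,0,0,0,-1]]]' 50
python3 -m jog '[[[0,0,0,0,0,-1,-1],[0,0,0,0,0,-2,-1],[0,0,0,0,0,-4,-1],[0,0,0,0,0,-2,-1],[0,0,0,0,0,0,-1]]]' 50
python3 go.py .484 -.3178 .13 14.4
python3 - <<'E'
from h import *
for c,a in(("scene",(140,260,370,500)),("top",(205,325,125,255))):
    p,d=imaging.read_camera(c); cv2.imwrite(f"pics/{c}9.png",cv2.resize(p[a[0]:a[1],a[2]:a[3],::-1],(600,554),interpolation=cv2.INTER_CUBIC))
E
```

```text
time_s: 14.68
ee_pos: [0.459, 0.3011, 0.0394]
tcp_rot: [0.992, 0.125, 0.003, -0.002]
wrist_force: [-0.2, 0.2, -0.5]
width: 0.0852
time_s: 15.1
ee_pos: [0.4572, 0.2998, 0.1333]
tcp_rot: [0.992, 0.125, 0.0, -0.001]
wrist_force: [1.0, 0.3, 0.6]
width: 0.0853
t 15.1 pos [0.4572 0.2998 0.1333] yaw 14.4 q6 1.9 w 0.0853 F [1.  0.3 0.6]
rotvec tool [-0.001 -0.001  0.   ]  shift cm old axes [-12.77  60.49   0.26]  after turn [-12.76  60.49   0.33]
```

View pics/scene9.png

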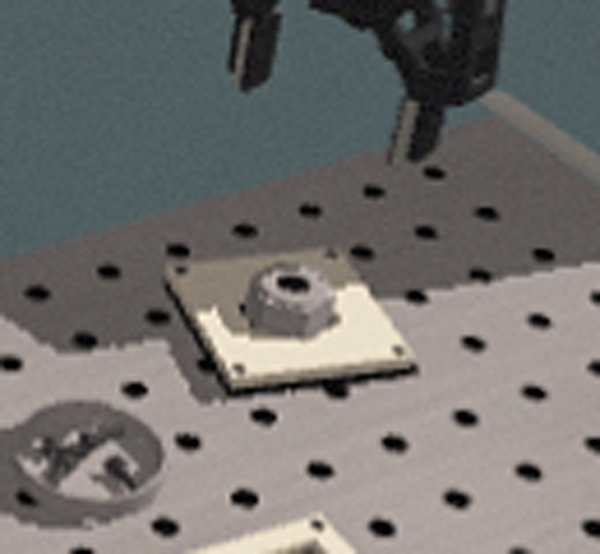

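Nut is seated in the hex nest, at crop (290,300). Back for the cover.

```bash
python3 -m jog '[[[0,0,0,-0.85,4,0,-1],[0,0,0,-0.85,4,-0.1,-1],[0,0,0,-0.85,4,-0.1,-1],[0,0,0,-0.85,4,-0.1,-1],[0,0,0,-0.85,4,-0.1,-1]]]' 50
python3 -m jog '[[[0,0,0,-0.85,4,-0.1,-1],[0,0,0,-0.85,4,-0.1,-1],[0,0,0,-0.85,4,-0.1,-1],[0,0,0,-0.85,4,-0.1,-1],[0,0,0,-0.85,4,-0.1,-1]]]' 50
python3 go.py .484 -.3178 .13 14.4
```

```text
time_s: 15.62
ee_pos: [0.4633, 0.0959, 0.1288]
tcp_rot: [0.991, 0.132, -0.003, -0.001]
wrist_force: [0.6, 0.3, -0.1]
width: 0.0854
time_s: 16.03
ee_pos: [0.4687, -0.1125, 0.1281]
tcp_rot: [0.991, 0.133, -0.008, -0.002]
wrist_force: [1.4, 1.0, 0.3]
width: 0.0853
t 16.03 pos [ 0.4687 -0.1125  0.1281] yaw 15.2 q6 1.07 w 0.0853 F [1.4 1.  0.3]
rotvec tool [-0.005  0.015  0.015]  shift cm old axes [-3.93 20.21 -0.24]  after turn [-3.62 20.26 -0.19]
```

```bash
python3 -m jog '[[[0,0,0,-0.7,4,-0.1,-1],[0,0,0,-0.7,4,-0.1,-1],[0,0.01,0,-0.7,4,-0.1,-1],[0,0,0,-0.7,4,-0.1,-1],[0,0,0,-0.6,3,0,-1]]]' 50
python3 -m jog '[[[0,0,0,0,0,0,-1],[0,0,0,0,0,0,-1]]]' 50
python3 go.py .484 -.3178 .095 14.4
```

```text
time_s: 16.45
ee_pos: [0.4805, -0.3122, 0.1249]
tcp_rot: [0.991, 0.132, -0.006, -0.005]
wrist_force: [0.2, 0.5, 0.1]
width: 0.0853
time_s: 16.62
ee_pos: [0.479, -0.3183, 0.1214]
tcp_rot: [0.992, 0.128, -0.008, -0.005]
wrist_force: [-0.3, 1.1, -1.0]
width: 0.0855
t 16.62 pos [ 0.479  -0.3183  0.1214] yaw 14.7 q6 0.73 w 0.0855 F [-0.3  1.1 -1. ]
rotvec tool [-0.012  0.014  0.006]  shift cm old axes [0.53 0.11 2.63]  after turn [0.49 0.07 2.64]
```

```bash
python3 -m jog '[[[-0.012,0.014,0,0.5,0.1,1.2,-1],[0,0,0,0,0,1,-1],[0,0,0,0,0,0,-1],[0,0,0,0,0,0,-1]]]' 60
python3 go.py .484 -.3178 .06 14.4
python3 - <<'E'
from h import *
p,d=imaging.read_camera("scene"); cv2.imwrite("pics/s10.png",cv2.resize(p[180:330,80:240,::-1],(640,600),interpolation=cv2.INTER_CUBIC))
E
```

```text
time_s: 16.95
ee_pos: [0.4816, -0.3149, 0.0948]
tcp_rot: [0.992, 0.128, -0.003, -0.003]
wrist_force: [0.7, 0.9, 0.2]
width: 0.0855
t 16.95 pos [ 0.4816 -0.3149  0.0948] yaw 14.8 q6 0.73 w 0.0855 F [0.7 0.9 0.2]
rotvec tool [-0.006  0.004  0.006]  shift cm old axes [0.17 0.37 3.48]  after turn [0.16 0.35 3.48]
```

View pics/s10.png

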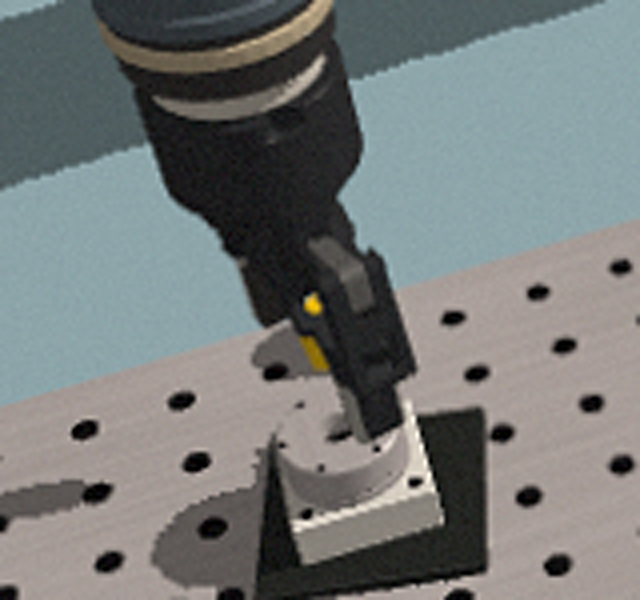

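The open fingers are over the cover, centred at crop (345,430). I'll go down with the correction.

```bash
python3 -m jog '[[[-0.006,0.004,0,0.2,0.35,1,-1],[0,0,0,0,0,1,-1],[0,0,0,0,0,0,-1],[0,0,0,0,0,0,-1]]]' 60
python3 go.py .484 -.3178 .06 14.4
```

```text
time_s: 17.33
ee_pos: [0.4849, -0.3154, 0.0754]
tcp_rot: [0.991, 0.13, -0.0, -0.0]
wrist_force: [0.2, -0.4, -0.1]
width: 0.0851
t 17.33 pos [ 0.4849 -0.3154  0.0754] yaw 15.0 q6 0.73 w 0.0851 F [ 0.2 -0.4 -0.1]
rotvec tool [-0.    0.    0.01]  shift cm old axes [-0.15  0.21  1.54]  after turn [-0.15  0.21  1.54]
```

```bash
python3 -m jog '[[[0,0,0,-0.15,0.2,0.8,-1],[0,0,0,0,0,0.6,-1],[0,0,0,0,0,0,-1],[0,0,0,0,0,0,-1]]]' 60
python3 go.py .484 -.3178 .06 14.4
```

```text
time_s: 17.67
ee_pos: [0.4841, -0.3177, 0.061]
tcp_rot: [0.991, 0.131, -0.0, 0.0]
wrist_force: [-0.2, -0.5, 0.2]
width: 0.0857
t 17.67 pos [ 0.4841 -0.3177  0.061 ] yaw 15.0 q6 0.73 w 0.0857 F [-0.2 -0.5  0.2]
rotvec tool [0.    0.    0.011]  shift cm old axes [-0.01  0.01  0.1 ]  after turn [-0.01  0.01  0.1 ]
```

```bash
python3 -m jog '[[[0,0,0,0,0,0.15,-0.2],[0,0,0,0,0,0,0],[0,0,0,0,0,0,0.3],[0,0,0,0,0,0,1],[0,0,0,0,0,0,1]]]' 60
python3 -m jog '[[[0,0,0,0,0,0,1],[0,0,0,0,0,0,1]]]' 60
python3 go.py .484 -.3178 .06 14.4
```

```text
time_s: 18.08
ee_pos: [0.4843, -0.3178, 0.0601]
tcp_rot: [0.991, 0.13, 0.0, 0.0]
wrist_force: [0.2, 0.2, -3.5]
width: 0.0523
time_s: 18.25
ee_pos: [0.4843, -0.3178, 0.0601]
tcp_rot: [0.991, 0.13, 0.0, 0.0]
wrist_force: [1.1, -0.4, -0.3]
width: 0.052
t 18.25 pos [ 0.4843 -0.3178  0.0601] yaw 15.0 q6 0.73 w 0.052 F [ 1.1 -0.4 -0.3]
rotvec tool [ 0.    -0.001  0.01 ]  shift cm old axes [-0.03 -0.01  0.01]  after turn [-0.03 -0.01  0.01]
```

```bash
python3 -m jog '[[[0,0,0,0,0,-0.5,1],[0,0,0,0,0,-1.5,1],[0,0,0,0,0,-3,1],[0,0,0,0,0,-1,1],[0,0,0,0,0,0,1]]]' 60
python3 go.py .6525 -.140 .12
python3 - <<'E'
from h import *
for c in("scene","top"):
    p,d=imaging.read_camera(c); np.savez(f"snap4_{c}.npz",p=p,d=d,X=cloud(c,d).reshape(480,640,3))
p=np.load("snap4_scene.npz")['p'];cv2.imwrite("pics/s11.png",cv2.resize(p[180:330,80:240,::-1],(640,600),interpolation=cv2.INTER_CUBIC))
for c in("top","scene"):
    X=np.load(f"snap4_{c}.npz")['X'].reshape(-1,3)
    t=X[(np.hypot(X[:,0]-.484,X[:,1]+.316)<.05)&(abs(X[:,2]-.033)<.003)]; print(c,len(t),t[:,2].mean(),cv2.minAreaRect(t[:,:2].astype(np.float32)*1000))
E
```

```text
time_s: 18.67
ee_pos: [0.4824, -0.3166, 0.1201]
tcp_rot: [0.991, 0.13, -0.002, -0.002]
wrist_force: [0.6, 0.0, -3.8]
width: 0.052
t 18.67 pos [ 0.4824 -0.3166  0.1201] yaw 15.0 q6 0.73 w 0.052 F [ 0.6  0.  -3.8]
rotvec tool [-0.004  0.004 -0.   ]  shift cm old axes [ 2.100e+01 -1.267e+01 -1.000e-02]  after turn [ 2.100e+01 -1.267e+01  1.000e-02]
top 334 0.032505269178982436 ((482.7763671875, -313.6813659667969), (59.317527770996094, 60.598350524902344), 88.33088684082031)
scene 889 0.03396706688859369 ((482.30078125, -316.18682861328125), (61.58009719848633, 65.16331481933594), 86.1172866821289)
```

View pics/s11.png

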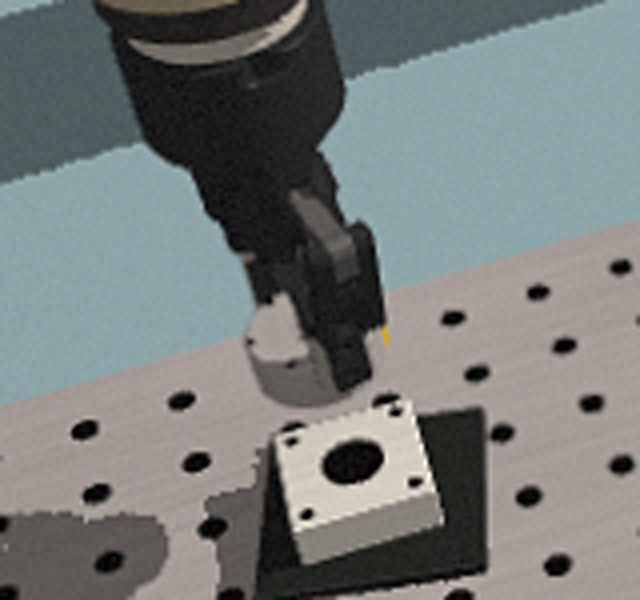

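The cover is lifted cleanly at crop (300,350), and the end block is fully visible at (355,480). Moving to the large round nest.

```bash
python3 -m jog '[[[0,0,0,3.4,-2.05,0,1],[0,0,0,3.4,-2.05,-0.1,1],[0,0,0,3.4,-2.05,-0.1,1],[0,0,0,3.4,-2.05,-0.1,1],[0,0,0,3.4,-2.05,-0.1,1]]]' 60
python3 -m jog '[[[0,0,0,3,-1.7,0,1],[0,0,0,0,0,0,1],[0,0,0,0,0,0,1]]]' 60
python3 go.py .6525 -.140 .065
python3 - <<'E'
from h import *
# block pose: corner fit
for c in("top","scene"):
    X=np.load(f"snap4_{c}.npz")['X'].reshape(-1,3)
    t=X[(np.hypot(X[:,0]-.484,X[:,1]+.316)<.05)&(abs(X[:,2]-.033)<.0025)]
    for a in(-5,-4,-3,-2,-1):
        ca,sa=np.cos(np.radians(a)),np.sin(np.radians(a)); u=t[:,0]*ca+t[:,1]*sa; v=-t[:,0]*sa+t[:,1]*ca
        e=[np.percentile(u,1),np.percentile(u,99),np.percentile(v,1),np.percentile(v,99)]
        cu,cv_=(e[0]+e[1])/2,(e[2]+e[3])/2
        print(c,a,np.round([e[1]-e[0],e[3]-e[2],cu*ca-cv_*sa,cu*sa+cv_*ca],4))
E
```

```text
time_s: 19.18
ee_pos: [0.6168, -0.1749, 0.1143]
tcp_rot: [0.992, 0.123, -0.008, -0.003]
wrist_force: [-0.0, -1.0, -3.6]
width: 0.0519
time_s: 19.43
ee_pos: [0.6465, -0.1422, 0.1078]
tcp_rot: [0.992, 0.127, -0.009, -0.005]
wrist_force: [-0.3, -0.9, -4.2]
width: 0.052
t 19.43 pos [ 0.6465 -0.1422  0.1078] yaw 14.6 q6 1.1 w 0.052 F [-0.3 -0.9 -4.2]
rotvec tool [-0.012  0.017 -0.   ]  shift cm old axes [ 0.71 -0.01  4.26]  after turn [ 0.64 -0.06  4.28]
top -5 [ 0.0589  0.0529  0.4833 -0.31  ]
top -4 [ 0.0589  0.0523  0.4834 -0.3098]
top -3 [ 0.0588  0.0514  0.4834 -0.3098]
top -2 [ 0.0586  0.0506  0.4835 -0.3096]
top -1 [ 0.0586  0.0502  0.4836 -0.3093]
scene -5 [ 0.0629  0.0603  0.4827 -0.3163]
scene -4 [ 0.0626  0.0601  0.4824 -0.3162]
scene -3 [ 0.0623  0.0602  0.4825 -0.3162]
scene -2 [ 0.0623  0.0602  0.4826 -0.3163]
scene -1 [ 0.0628  0.0604  0.4826 -0.3163]
```

```bash
python3 -m jog '[[[-0.012,0.017,0,0.65,-0.05,1.3,1],[0,0,0,0,0,1.3,1],[0,0,0,0,0,1,1],[0,0,0,0,0,0,1],[0,0,0,0,0,0,1]]]' 60
python3 go.py .6525 -.140 .036
python3 - <<'E'
from h import *
for c,a in(("scene",(250,370,220,350)),("top",(120,240,320,450))):
    p,d=imaging.read_camera(c); cv2.imwrite(f"pics/{c}12.png",cv2.resize(p[a[0]:a[1],a[2]:a[3],::-1],(600,554),interpolation=cv2.INTER_CUBIC))
E
```

```text
time_s: 19.85
ee_pos: [0.6486, -0.14, 0.0636]
tcp_rot: [0.992, 0.127, -0.004, -0.001]
wrist_force: [0.2, -0.3, -4.0]
width: 0.0518
t 19.85 pos [ 0.6486 -0.14    0.0636] yaw 14.6 q6 1.1 w 0.0518 F [ 0.2 -0.3 -4. ]
rotvec tool [-0.003  0.007 -0.   ]  shift cm old axes [0.4  0.11 2.76]  after turn [0.38 0.1  2.76]
```

View pics/scene12.png

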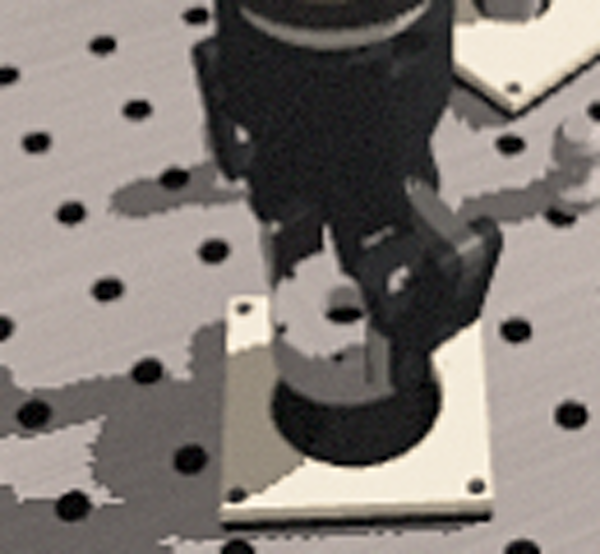

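View pics/top12.png

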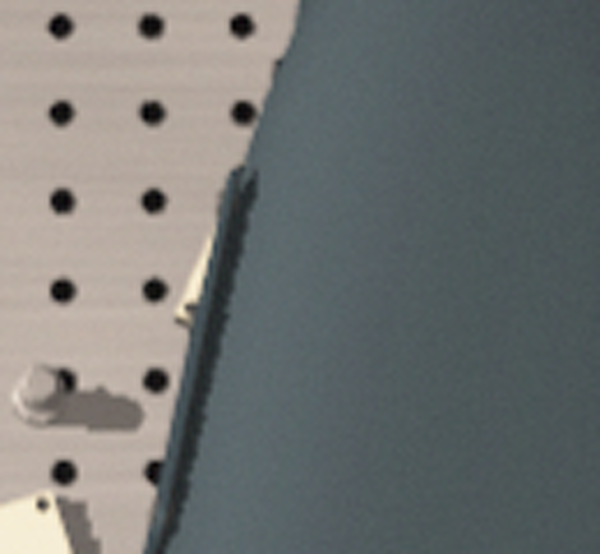

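The cover hangs over the hole in the scene crop (335,340), hole centre (357,410). The arm blocks the top view. I'll correct by 4 mm and lower.

```bash
python3 -m jog '[[[-0.003,0.007,0,0.45,0.1,0.5,1],[0,0,0,0,0,0.3,1],[0,0,0,0,0,0,1],[0,0,0,0,0,0,1]]]' 60
python3 go.py .6525 -.140 .036
```

```text
time_s: 20.28
ee_pos: [0.6547, -0.1412, 0.0574]
tcp_rot: [0.992, 0.127, 0.002, 0.001]
wrist_force: [-0.0, -0.9, -4.1]
width: 0.0518
t 20.28 pos [ 0.6547 -0.1412  0.0574] yaw 14.5 q6 1.1 w 0.0518 F [-0.  -0.9 -4.1]
rotvec tool [ 0.002 -0.004 -0.   ]  shift cm old axes [-0.19 -0.18  2.14]  after turn [-0.18 -0.18  2.14]
```

```bash
python3 -m jog '[[[0.002,-0.003,0,-0.2,-0.18,0.6,1],[0,0,0,0,0,0.5,1],[0,0,0,0,0,0,1],[0,0,0,0,0,0,1]]]' 60
python3 go.py .6525 -.140 .036
```

```text
time_s: 20.62
ee_pos: [0.6524, -0.1399, 0.0459]
tcp_rot: [0.992, 0.127, 0.001, -0.0]
wrist_force: [0.1, 0.8, -4.1]
width: 0.0519
t 20.62 pos [ 0.6524 -0.1399  0.0459] yaw 14.5 q6 1.11 w 0.0519 F [ 0.1  0.8 -4.1]
rotvec tool [-0.    -0.002  0.   ]  shift cm old axes [0.01 0.02 0.99]  after turn [0.01 0.02 0.99]
```

```bash
python3 -m jog '[[[0,0,0,0,0,0.4,1],[0,0,0,0,0,0.3,1],[0,0,0,0,0,0.1,1],[0,0,0,0,0,0,1]]]' 60
python3 go.py .6525 -.140 .036
```

```text
time_s: 20.95
ee_pos: [0.6524, -0.1397, 0.0369]
tcp_rot: [0.992, 0.127, 0.001, -0.0]
wrist_force: [-0.6, 0.2, -3.9]
width: 0.052
t 20.95 pos [ 0.6524 -0.1397  0.0369] yaw 14.6 q6 1.11 w 0.052 F [-0.6  0.2 -3.9]
rotvec tool [-0.    -0.001  0.   ]  shift cm old axes [0.01 0.03 0.09]  after turn [0.01 0.03 0.09]
```

```bash
python3 -m jog '[[[0,0,0,0,0,0.1,1],[0,0,0,0,0,0.1,1],[0,0,0,0,0,0.05,1]]]' 60
```

```text
time_s: 21.2
ee_pos: [0.6525, -0.1398, 0.0351]
tcp_rot: [0.992, 0.127, 0.001, -0.0]
wrist_force: [-3.3, 0.9, 3.6]
width: 0.0517
```

```bash
python3 -m jog '[[[0,0,0,0,0,0,-0.3],[0,0,0,0,0,0,-0.5],[0,0,0,0,0,0,-1],[0,0,0,0,0,0,-1],[0,0,0,0,0,0,-1]]]' 60
python3 -m jog '[[[0,0,0,0,0,-1,-1],[0,0,0,0,0,-2,-1],[0,0,0,0,0,-4,-1],[0,0,0,0,0,-2,-1],[0,0,0,0,0,0,-1]]]' 60
python3 go.py .483 -.316 .10 -3
python3 - <<'E'
from h import *
c,a="scene",(250,370,220,350)
p,d=imaging.read_camera(c); cv2.imwrite(f"pics/{c}13.png",cv2.resize(p[a[0]:a[1],a[2]:a[3],::-1],(600,554),interpolation=cv2.INTER_CUBIC))
E
```

```text
time_s: 21.62
ee_pos: [0.6543, -0.1402, 0.0369]
tcp_rot: [0.992, 0.127, 0.003, 0.001]
wrist_force: [1.0, -0.3, 0.3]
width: 0.0854
time_s: 22.03
ee_pos: [0.6524, -0.1399, 0.1309]
tcp_rot: [0.992, 0.127, 0.001, 0.0]
wrist_force: [-0.3, -0.7, -0.9]
width: 0.0855
t 22.03 pos [ 0.6524 -0.1399  0.1309] yaw 14.6 q6 1.11 w 0.0855 F [-0.3 -0.7 -0.9]
rotvec tool [-0.    -0.002  0.306]  shift cm old axes [-20.83  12.79   3.05]  after turn [-15.99  18.48   3.09]
```

View pics/scene13.png

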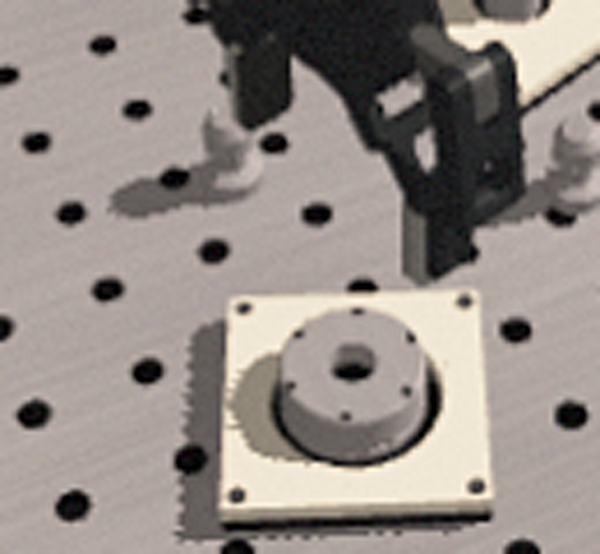

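The cover is seated in the large round nest, at crop (355,385). Last piece: re-measure the block now that it is in full view, then go.

```bash
python3 -m jog '[[[0,0,0.1,-3.4,2.1,0,-1],[0,0,0.1,-3.4,1.7,0,-1],[0,0,0.1,-3.1,1.9,0,-1],[0,0,0,-2.9,2.6,0,-1],[0,0,0,-2.9,3.1,0,-1]]]' 60
python3 - <<'E'
from h import *
for c in("top","scene"):
    p,d=imaging.read_camera(c); X=cloud(c,d)
    t=X[(np.hypot(X[:,0]-.484,X[:,1]+.316)<.055)&(abs(X[:,2]-.033)<.0025)]
    m=np.abs(X[:,2]-.021)<.007
    print(c,len(t),cv2.minAreaRect(t[:,:2].astype(np.float32)*1000))
    cv2.imwrite(f"pics/{c}14.png",cv2.resize(p[205:295,415:535,::-1] if c=="top" else p[240:340,110:230,::-1],(640,480),interpolation=cv2.INTER_CUBIC))
E
python3 go.py .483 -.316 .10 -3
```

```text
time_s: 22.5
ee_pos: [0.5043, -0.2618, 0.126]
tcp_rot: [1.0, -0.025, 0.002, -0.001]
wrist_force: [-0.1, -2.1, -0.1]
width: 0.0853
top 14 ((482.7357482910156, -307.00738525390625), (34.52328109741211, 19.420616149902344), 78.40373229980469)
scene 823 ((482.0047302246094, -316.2366638183594), (61.33926773071289, 64.7459716796875), 86.71566772460938)
t 22.6 pos [ 0.5015 -0.2645  0.1261] yaw -3.2 q6 1.14 w 0.0855 F [-0.1  0.3 -0.3]
rotvec tool [-0.001 -0.002 -0.003]  shift cm old axes [-1.57  5.25  2.6 ]  after turn [-1.58  5.24  2.61]
```

View pics/top14.png

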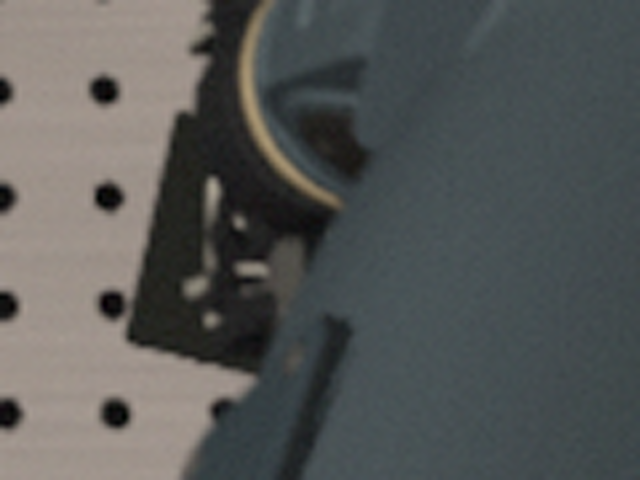

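The arm hides the block in the top view, but the scene view gives it at (0.4825,-0.316), yaw ≈ -3°, matching the earlier fits.

```bash
python3 -m jog '[[[0,0,0,-0.8,2.6,0,-1],[0,0,0,-0.8,2.6,0,-1],[0,0,0,0,0,1,-1],[0,0,0,0,0,1,-1],[0,0,0,0,0,0,-1]]]' 60
python3 -m jog '[[[0,0,0,0,0,0,-1]]]' 60
python3 go.py .483 -.316 .06 -3.2
```

```text
time_s: 23.02
ee_pos: [0.4799, -0.3175, 0.1025]
tcp_rot: [1.0, -0.029, 0.001, -0.002]
wrist_force: [-1.0, 0.9, 0.3]
width: 0.0851
time_s: 23.1
ee_pos: [0.4797, -0.3166, 0.1016]
tcp_rot: [1.0, -0.029, -0.0, -0.002]
wrist_force: [-0.5, 1.1, 1.1]
width: 0.0853
t 23.1 pos [ 0.4797 -0.3166  0.1016] yaw -3.3 q6 1.04 w 0.0853 F [-0.5  1.1  1.1]
rotvec tool [-0.004  0.    -0.003]  shift cm old axes [ 0.32 -0.06  4.16]  after turn [ 0.32 -0.08  4.16]
```

```bash
python3 -m jog '[[[-0.004,0,0,0.3,-0.1,1.5,-1],[0,0,0,0,0,1.5,-1],[0,0,0,0,0,0.7,-1],[0,0,0,0,0,0,-1],[0,0,0,0,0,0,-1]]]' 60
python3 go.py .483 -.316 .034 -3.2
python3 - <<'E'
from h import *
p,d=imaging.read_camera("scene"); cv2.imwrite("pics/s15.png",cv2.resize(p[210:340,90:230,::-1],(646,600),interpolation=cv2.INTER_CUBIC))
E
```

```text
time_s: 23.52
ee_pos: [0.485, -0.3115, 0.0631]
tcp_rot: [1.0, -0.026, -0.001, -0.001]
wrist_force: [0.2, 0.6, -0.3]
width: 0.0853
t 23.52 pos [ 0.485  -0.3115  0.0631] yaw -3.0 q6 1.05 w 0.0853 F [ 0.2  0.6 -0.3]
rotvec tool [-0.001  0.001  0.003]  shift cm old axes [-0.17  0.47  2.9 ]  after turn [-0.17  0.47  2.91]
```

View pics/s15.png

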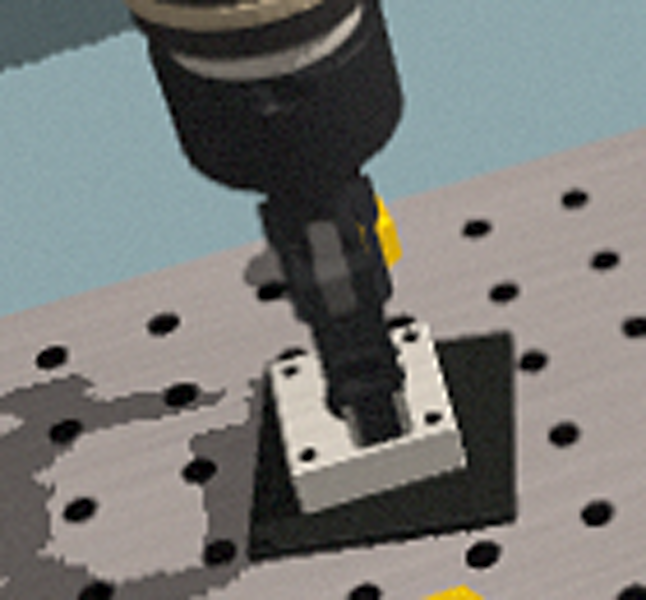

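The front finger (385,430) is still above the block. I'll correct sideways before descending past its top.

```bash
python3 -m jog '[[[0,0,0,-0.2,0.45,0.4,-1],[0,0,0,0,0,0.4,-1],[0,0,0,0,0,0,-1],[0,0,0,0,0,0,-1]]]' 60
python3 go.py .483 -.316 .034 -3.2
```

```text
time_s: 23.9
ee_pos: [0.4838, -0.3167, 0.0566]
tcp_rot: [1.0, -0.026, 0.001, 0.0]
wrist_force: [0.0, 0.3, -0.3]
width: 0.0856
t 23.9 pos [ 0.4838 -0.3167  0.0566] yaw -3.0 q6 1.04 w 0.0856 F [ 0.   0.3 -0.3]
rotvec tool [ 0.    -0.002  0.003]  shift cm old axes [-0.09 -0.07  2.26]  after turn [-0.08 -0.07  2.26]
```

```bash
python3 -m jog '[[[0,-0.002,0,-0.1,-0.05,0.8,-1],[0,0,0,0,0,0.8,-1],[0,0,0,0,0,0.4,-1],[0,0,0,0,0,0,-1],[0,0,0,0,0,0,-1]]]' 60
python3 go.py .483 -.316 .034 -3.2
```

```text
time_s: 24.32
ee_pos: [0.4825, -0.3164, 0.0346]
tcp_rot: [1.0, -0.027, -0.0, 0.0]
wrist_force: [0.5, 0.5, -0.2]
width: 0.0852
t 24.32 pos [ 0.4825 -0.3164  0.0346] yaw -3.0 q6 1.04 w 0.0852 F [ 0.5  0.5 -0.2]
rotvec tool [0.    0.    0.003]  shift cm old axes [ 0.05 -0.04  0.06]  after turn [ 0.04 -0.04  0.06]
```

```bash
python3 -m jog '[[[0,0,0,0,0,0.1,-0.3],[0,0,0,0,0,0,0],[0,0,0,0,0,0,0.5],[0,0,0,0,0,0,1],[0,0,0,0,0,0,1]]]' 60
python3 go.py .483 -.316 .034 -3.2
python3 -m jog '[[[0,0,0,0,0,-0.3,1],[0,0,0,0,0,-1,1],[0,0,0,0,0,-3,1],[0,0,0,0,0,-3,1],[0,0,0,0,0,0,1]]]' 60
python3 go.py .634 .164 .11 -4
python3 - <<'E'
from h import *
p,d=imaging.read_camera("scene"); cv2.imwrite("pics/s16.png",cv2.resize(p[180:330,80:240,::-1],(640,600),interpolation=cv2.INTER_CUBIC))
E
```

```text
time_s: 24.73
ee_pos: [0.4828, -0.3164, 0.034]
tcp_rot: [1.0, -0.026, 0.0, 0.0]
wrist_force: [-0.2, 0.0, -2.1]
width: 0.0607
t 24.73 pos [ 0.4828 -0.3164  0.034 ] yaw -3.0 q6 1.04 w 0.0607 F [-0.2  0.  -2.1]
rotvec tool [ 0.    -0.     0.003]  shift cm old axes [ 0.02 -0.04  0.  ]  after turn [ 0.02 -0.04  0.  ]
time_s: 25.15
ee_pos: [0.481, -0.3152, 0.1094]
tcp_rot: [1.0, -0.026, -0.002, -0.001]
wrist_force: [0.7, -0.2, -1.8]
width: 0.0604
t 25.15 pos [ 0.481  -0.3152  0.1094] yaw -3.0 q6 1.04 w 0.0604 F [ 0.7 -0.2 -1.8]
rotvec tool [-0.003  0.005  0.017]  shift cm old axes [ 12.74 -48.67   0.  ]  after turn [ 11.92 -48.87  -0.06]
```

View pics/s16.png

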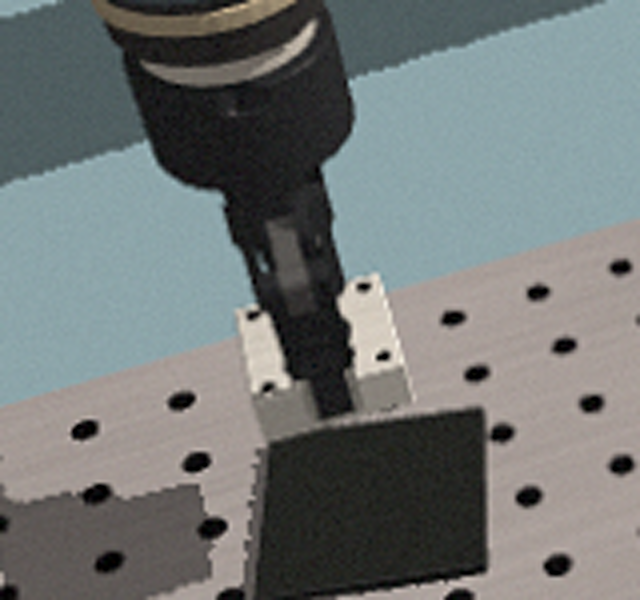

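The block is held level at crop (325,350). Now to the square nest.

```bash
python3 -m jog '[[[0,0,0,1,-3.9,0,1],[0,0,0,1,-3.9,-0.1,1],[0,0,0,1,-3.9,-0.1,1],[0,0,0,1,-3.9,-0.1,1],[0,0,0,1,-3.9,-0.1,1]]]' 60
python3 -m jog '[[[0,0,0,1,-3.9,-0.2,1],[0,0,0,1,-3.9,-0.1,1],[0,0,0,1,-3.9,-0.1,1],[0,0,0,1,-3.9,-0.1,1],[0,0,0,1,-3.9,-0.1,1]]]' 60
python3 go.py .634 .164 .10 -4
```

```text
time_s: 25.62
ee_pos: [0.5406, -0.1247, 0.1106]
tcp_rot: [0.999, -0.034, -0.003, -0.0]
wrist_force: [1.1, -0.1, -2.4]
width: 0.061
time_s: 26.03
ee_pos: [0.6021, 0.0748, 0.1138]
tcp_rot: [0.999, -0.034, -0.005, 0.0]
wrist_force: [2.1, -1.2, -2.6]
width: 0.0608
t 26.03 pos [0.6021 0.0748 0.1138] yaw -3.9 q6 1.76 w 0.0608 F [ 2.1 -1.2 -2.6]
rotvec tool [0.    0.01  0.002]  shift cm old axes [ 2.59 -9.12  1.35]  after turn [ 2.56 -9.12  1.38]
```

```bash
python3 -m jog '[[[0,0,0,1,-3.6,0,1],[0,0.01,0,1,-3.6,0,1],[0,0,0,0.5,-1.2,0,1],[0,0,0,0,0,0,1],[0,0,0,0,0,0,1]]]' 60
python3 go.py .634 .164 .065 -4
```

```text
time_s: 26.45
ee_pos: [0.6328, 0.1705, 0.1093]
tcp_rot: [1.0, -0.029, -0.002, -0.0]
wrist_force: [0.5, 0.4, -3.0]
width: 0.0606
t 26.45 pos [0.6328 0.1705 0.1093] yaw -3.4 q6 1.89 w 0.0606 F [ 0.5  0.4 -3. ]
rotvec tool [-0.     0.003  0.011]  shift cm old axes [0.17 0.65 4.43]  after turn [0.16 0.64 4.43]
```

```bash
python3 -m jog '[[[0,0.003,0.01,0.15,0.6,1.5,1],[0,0,0,0,0,1.5,1],[0,0,0,0,0,1,1],[0,0,0,0,0,0,1],[0,0,0,0,0,0,1]]]' 60
python3 go.py .634 .164 .034 -4
python3 - <<'E'
from h import *
for c,a in(("scene",(210,330,360,490)),("top",(130,250,190,320))):
    p,d=imaging.read_camera(c); cv2.imwrite(f"pics/{c}17.png",cv2.resize(p[a[0]:a[1],a[2]:a[3],::-1],(600,554),interpolation=cv2.INTER_CUBIC))
E
```

```text
time_s: 26.87
ee_pos: [0.6314, 0.1593, 0.0666]
tcp_rot: [0.999, -0.036, -0.002, 0.001]
wrist_force: [0.7, -0.4, -1.3]
width: 0.0603
t 26.87 pos [0.6314 0.1593 0.0666] yaw -4.1 q6 1.89 w 0.0603 F [ 0.7 -0.4 -1.3]
rotvec tool [ 0.002  0.004 -0.002]  shift cm old axes [ 0.24 -0.49  3.26]  after turn [ 0.23 -0.48  3.26]
```

View pics/scene17.png

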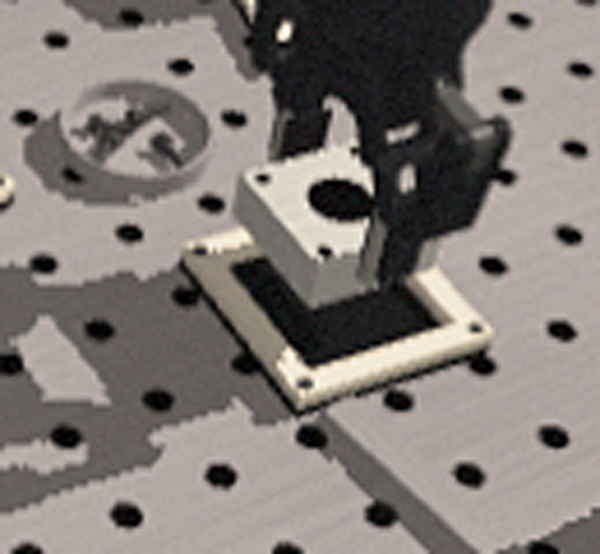

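View pics/top17.png

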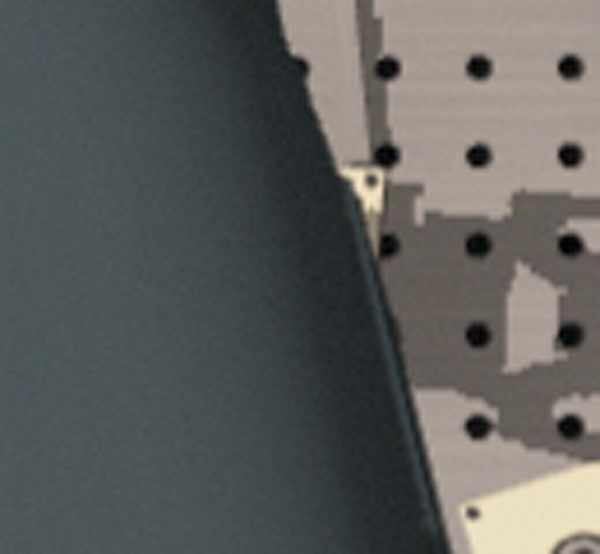

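The block hovers over the square cut-out, sides parallel, about 5 mm low in y. I'll correct that and lower in steps.

```bash
python3 -m jog '[[[0.002,0.004,0,0.25,-0.5,0.4,1],[0,0,0,0,0,0.4,1],[0,0,0,0,0,0,1],[0,0,0,0,0,0,1]]]' 60
python3 go.py .634 .164 .034 -4
```

```text
time_s: 27.3
ee_pos: [0.6363, 0.1648, 0.0608]
tcp_rot: [0.999, -0.036, 0.002, -0.001]
wrist_force: [0.2, 0.6, -2.8]
width: 0.0605
t 27.3 pos [0.6363 0.1648 0.0608] yaw -4.2 q6 1.9 w 0.0605 F [ 0.2  0.6 -2.8]
rotvec tool [-0.002 -0.005 -0.003]  shift cm old axes [-0.24  0.11  2.68]  after turn [-0.23  0.1   2.68]
```

```bash
python3 -m jog '[[[-0.002,-0.004,0,-0.25,0.1,0.6,1],[0,0,0,0,0,0.5,1],[0,0,0,0,0,0,1],[0,0,0,0,0,0,1]]]' 60
python3 go.py .634 .164 .034 -4
python3 - <<'E'
from h import *
c,a=("scene",(230,320,380,480))
p,d=imaging.read_camera(c); cv2.imwrite(f"pics/{c}18.png",cv2.resize(p[a[0]:a[1],a[2]:a[3],::-1],(660,594),interpolation=cv2.INTER_CUBIC))
E
```

```text
time_s: 27.63
ee_pos: [0.6336, 0.1643, 0.049]
tcp_rot: [0.999, -0.036, 0.0, 0.0]
wrist_force: [1.1, -0.1, -3.2]
width: 0.0606
t 27.63 pos [0.6336 0.1643 0.049 ] yaw -4.1 q6 1.9 w 0.0606 F [ 1.1 -0.1 -3.2]
rotvec tool [ 0.    -0.001 -0.002]  shift cm old axes [0.04 0.03 1.5 ]  after turn [0.04 0.03 1.5 ]
```

View pics/scene18.png

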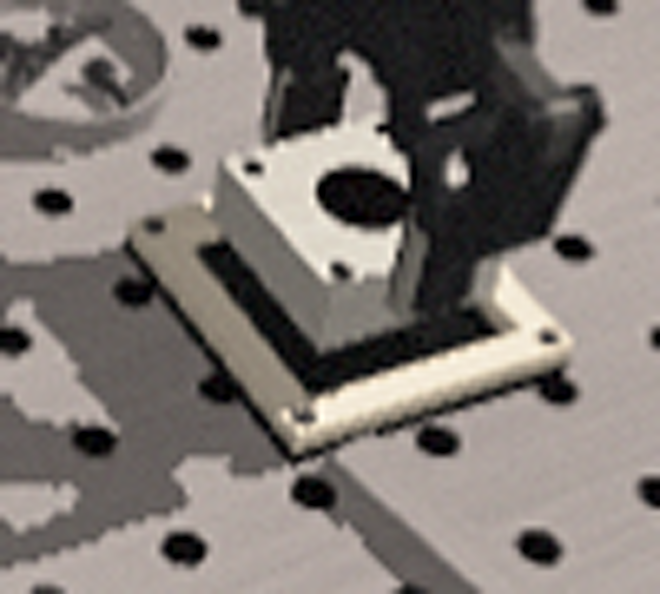

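The gap at the near corner (block (322,352), rim (312,390)) fits a centred position to within about 2 mm. Lowering to the floor.

```bash
python3 -m jog '[[[0,0,0,0,0,0.5,1],[0,0,0,0,0,0.5,1],[0,0,0,0,0,0.2,1],[0,0,0,0,0,0,1]]]' 60
python3 go.py .634 .164 .033 -4
```

```text
time_s: 28.02
ee_pos: [0.6337, 0.1643, 0.0358]
tcp_rot: [0.999, -0.036, 0.0, 0.0]
wrist_force: [-0.6, -0.2, -2.3]
width: 0.0605
t 28.02 pos [0.6337 0.1643 0.0358] yaw -4.1 q6 1.9 w 0.0605 F [-0.6 -0.2 -2.3]
rotvec tool [ 0.    -0.001 -0.002]  shift cm old axes [0.04 0.03 0.28]  after turn [0.04 0.03 0.28]
```

```bash
python3 -m jog '[[[0,0,0,0,0,0.12,1],[0,0,0,0,0,0.1,1],[0,0,0,0,0,0.1,1]]]' 60
```

```text
time_s: 28.27
ee_pos: [0.6337, 0.1643, 0.0328]
tcp_rot: [0.999, -0.036, 0.001, 0.0]
wrist_force: [-3.9, -1.0, 14.2]
width: 0.0603
```

Contact at the expected height (0.033), 14 N. Release and retreat.

```bash
python3 -m jog '[[[0,0,0,0,0,0,-0.6],[0,0,0,0,0,0,-0.8],[0,0,0,0,0,0,-1],[0,0,0,0,0,0,-1],[0,0,0,0,0,0,-1]]]' 60
python3 -m jog '[[[0,0,0,0,0,-1,-1],[0,0,0,0,0,-2,-1],[0,0,0,0,0,-4,-1],[0,0,0,0,0,-4,-1],[0,0,0,0,0,-4,-1]]]' 60
python3 go.py .4 .0 .25
python3 - <<'E'
from h import *
for c in("scene","top"):
    p,d=imaging.read_camera(c); cv2.imwrite(f"pics/{c}19.png",p[:,:,::-1])
E
```

```text
time_s: 28.68
ee_pos: [0.6349, 0.1645, 0.0343]
tcp_rot: [0.999, -0.036, 0.002, -0.0]
wrist_force: [0.3, -0.1, 0.8]
width: 0.0855
time_s: 29.1
ee_pos: [0.6291, 0.1632, 0.1818]
tcp_rot: [0.999, -0.036, -0.006, 0.002]
wrist_force: [1.4, 1.0, -0.3]
width: 0.0855
t 29.1 pos [0.6291 0.1632 0.1818] yaw -4.1 q6 1.9 w 0.0855 F [ 1.4  1.  -0.3]
rotvec tool [0.005 0.013 0.   ]  shift cm old axes [-21.76  17.96  -6.46]  after turn [-21.67  17.93  -6.82]
```

View pics/scene19.png

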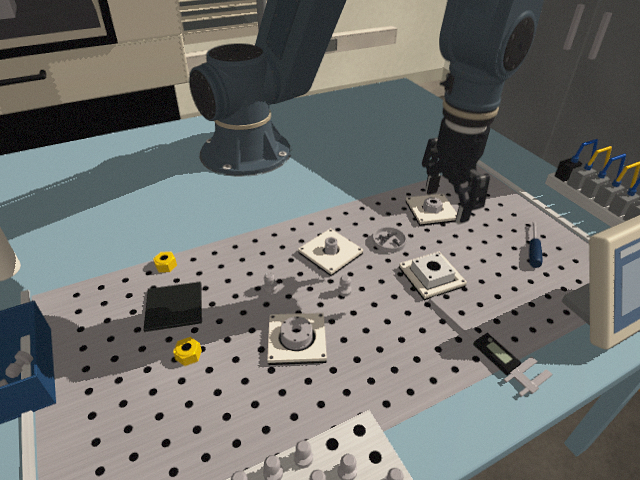

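All four parts are in their nests (bush (331,245), nut (433,205), cover (297,333), block (433,270)), and both studs are standing at (269,282) and (345,287). I'll pull the arm back for an unobstructed top check.

```bash
python3 -m jog '[[[0,0,0,-3,2,-1,-1],[0,0,0,-3,2,-1,-1],[0,0,0,-3,2,-1,-1],[0,0,0,-3,2,-1,-1],[0,0,0,-3,2,-1,-1]]]' 60
python3 -m jog '[[[0,0,0,-3,2.5,0,-1],[0,0,0,-3,2.5,0,-1],[0,0,0,-3,2.5,0,-1],[0,0,0,-3,2.5,0,-1],[0,0,0,-2,2,0,-1]]]' 60
python3 -m jog '[[[0,0,0,0,4,0,-1],[0,0,0,0,4,0,-1],[0,0,0,0,4,0,-1],[0,0,0,0,0,0,-1],[0,0,0,0,0,0,-1]]]' 60
python3 - <<'E'
from h import *
from scipy.optimize import least_squares
N=dict(bush=(.4825,.0155,.037,.013),hex_nut=(.4575,.300,.031,.0205),cover=(.6525,-.14,.031,.027),end_block=(.634,.164,.031,.04))
for c in("scene","top"):
    p,d=imaging.read_camera(c); cv2.imwrite(f"pics/{c}20.png",p[:,:,::-1]); X=cloud(c,d)
    for n,(x,y,z,r) in N.items():
        t=X[(np.hypot(X[:,0]-x,X[:,1]-y)<r+.012)&(X[:,2]>.024)]; tt=t[t[:,2]>z-.003]
        if len(tt)<10: print(c,n,'few'); continue
        A=np.c_[tt[:,:2]-tt[:,:2].mean(0),np.ones(len(tt))]; k=np.linalg.lstsq(A,tt[:,2],rcond=None)[0]
        print(c,n,len(tt),"top z",np.median(tt[:,2]).round(4),"centre",np.round([(tt[:,0].min()+tt[:,0].max())/2-x,(tt[:,1].min()+tt[:,1].max())/2-y],4),"tilt deg",np.degrees(k[:2]).round(1))
    for n,x,y in(("near",.522,-.1365),("far",.5905,-.0125)):
        t=X[(np.hypot(X[:,0]-x,X[:,1]-y)<.03)&(X[:,2]>.034)]; print(c,n,len(t),t.mean(0).round(4))
    a=(140,310,150,430) if c=="top" else (180,380,250,480)
    cv2.imwrite(f"pics/{c}20c.png",cv2.resize(p[a[0]:a[1],a[2]:a[3],::-1],None,fx=2.8,fy=2.8,interpolation=cv2.INTER_CUBIC))
print(sensors.observe()['time_s'],sensors.observe()['ee_pos'])
E
```

```text
time_s: 29.62
ee_pos: [0.4758, 0.0754, 0.2371]
tcp_rot: [0.999, -0.034, 0.0, 0.0]
wrist_force: [-0.1, -0.4, 1.2]
width: 0.0852
time_s: 30.03
ee_pos: [0.3192, -0.0374, 0.2397]
tcp_rot: [0.999, -0.033, 0.004, -0.0]
wrist_force: [0.4, -0.5, -0.4]
width: 0.0854
time_s: 30.45
ee_pos: [0.3035, -0.1651, 0.243]
tcp_rot: [0.999, -0.036, 0.008, 0.002]
wrist_force: [-0.2, 0.4, 0.2]
width: 0.0858
scene bush 75 top z 0.0375 centre [ 0.0017 -0.0012] tilt deg [-1.9  0.6]
scene hex_nut 146 top z 0.0311 centre [-0.0008 -0.0026] tilt deg [-0.1  0.3]
scene cover 642 top z 0.0331 centre [-0.0011 -0.0008] tilt deg [-0.8  0.2]
scene end_block 736 top z 0.0324 centre [-0.001  -0.0012] tilt deg [0.9 0.5]
scene near 70 [ 0.5232 -0.1376  0.0376]
scene far 66 [ 0.5921 -0.0132  0.0378]
top bush 70 top z 0.0365 centre [-0.0003  0.0001] tilt deg [-3.   0.3]
top hex_nut 247 top z 0.0308 centre [0.0007 0.0012] tilt deg [ 0.4 -0.7]
top cover 381 top z 0.0307 centre [-0.002   0.0002] tilt deg [-0.7  0. ]
top end_block 733 top z 0.0309 centre [-0.0017  0.0002] tilt deg [ 0.1 -0.2]
top near 58 [ 0.5197 -0.1352  0.0375]
top far 61 [ 0.5892 -0.0106  0.0372]
30.55 [ 0.30415435 -0.16369163  0.24289203]
```

View pics/top20c.png

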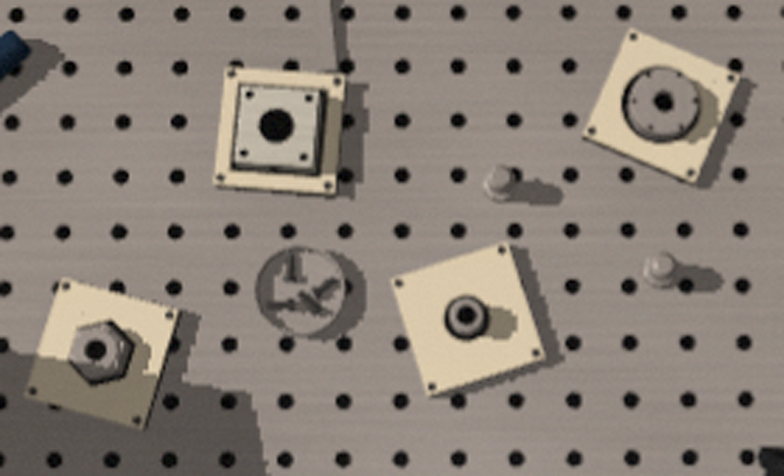

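View pics/scene20c.png

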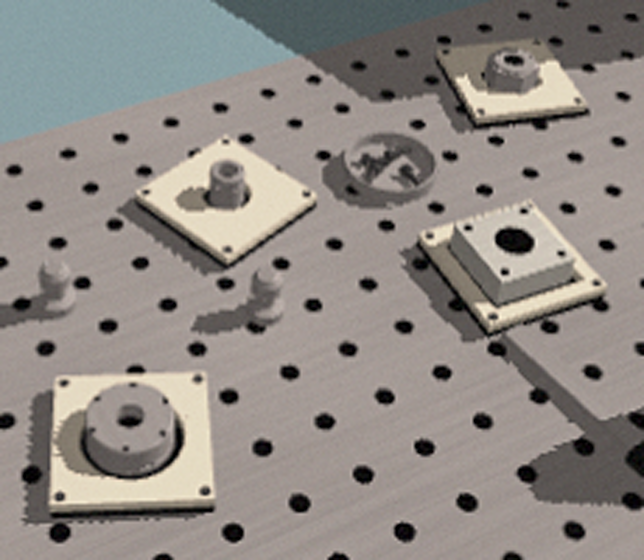

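Both pictures show every part inside its own cut-out. Top crop: block (277,127), cover (662,103), bush (466,316), nut (100,350). The top heights match the parts resting on the nest floors (37 and 31 mm), and the studs haven't moved. I'm handing in.

```bash
python3 -c "
from bench import arm
print(arm.job_done())"
```

```text
the job is handed in; nothing more can be done
None
```

I took the pile apart from the top, one piece at a time, without dropping anything. The bush, hexagon nut, cover and end block each lie in their own nest, and I handed the job in at about 31 s of robot time.

**Last checks:** The final pictures from both cameras show each part inside its cut-out.
- **Top heights:** The bush reads about 37 mm and the other three about 31 mm, as they should when resting on the nest floors. The scene camera reads the cover and block 1–2 mm higher, within its calibration error.
- **Centring:** Every part is within about 3 mm of its nest's centre, against 5 mm of clearance at the sides.
- **Studs:** Both stand where they were, to within about 1 mm from the same camera.
- **Forces:** Every wrist force I read stayed below 15 N. I only see the force at the end of each move.

**Disagreements:** The bush's fitted tilt came out at 2–3°. That comes from few pixels around its bore, and in the pictures it stands upright on the floor of its nest. The two cameras differ by about 2–3 mm throughout, which fits the stated calibration.

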